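# Clip the test strips on the stage and clear the wrong discs

## Task

Open the sample case and first take out every round disc, which does not belong in it, and put it in the square tray. Then load each white test strip onto a bed of its own on the clip stage: lift the spring clip, slide the strip under it, lengthwise along the bed and up to the end stop, and lower the clip onto it. Leave every clip down (also one without a strip) and the case shut, and do not disturb the bottle, the beaker and the meter.

Things in the scene. Friction and masses are not known exactly. Their poses are not given: they have to be found in the camera images.
- case: Grey case fixed to the bench, 116 (x) x 300 (y) x 30 mm, walls and floor 4 mm, lined black. Origin: centre of its underside; lid hinged on the far +x side. Five places along its y (-104, -52, 0, 52, 104 mm) hold strips, lying along its x, and wrong discs, one to a place, within 6 mm; open the fingers only some 40 mm over a piece, or they meet its neighbours.
- lid_hinge (a point): Mid point of the lid's hinge line, 60 mm +x of the case's centre, 30 mm above the bench; hinge line along the case's y.
- lid (a joint): Lid angle, rad: 0 shut, grows as its front edge rises; stop at 2.05, leaning back past upright. Mass 160 g, nearly free hinge: it falls shut by its weight from below about 1.5 and falls back to its stop from beyond about 1.7.
- lid_knob (a point): Centre of the lid's black knob: upright disc, 20 mm diameter, 14 mm thick, axis along the case's y, on a post; at lid angle 0 it lies 103 mm in front (-x) of the hinge line and 32 mm above it, 26 mm above the lid's top face. Pinch its flat faces from above (closing along the case's y); it can turn between the fingers as the lid swings. Moves with the lid.
- stage: Metal clip stage fixed to the bench: base plate 120 (x) x 200 (y) x 12 mm, origin at the bench under it (the plate's middle is 2 mm further +x). Three equal beds along x stand side by side at y -66, 0, 66 mm, each with a spring clip hinged at the far +x end. Each bed is 16 mm wide, narrower than a strip, its top 14 mm above the plate: fingers can straddle it.
- tray: Open square aluminium tray fixed to the bench, 125 x 125 mm, 25 mm high, walls and floor 4 mm. Origin: centre of its underside.
- seat1 (a point): Seat 1: where the centre of a strip's underside belongs, on top of bed 1, 26 mm above the bench; x along the bed towards the hinge. From 10 mm beyond (+x of) it the bed is 36 mm wide; two guide rails 4 mm high, 29 mm apart inside, run from 13.5 to 37.5 mm beyond it, to the end stop (8 mm high) that the strip's far end comes up to.
- clip1 (a joint): Angle of clip 1, rad: 0 down (foot 2 mm off the bare bed), 0.11 on a strip, 1.05 fully up, still overhanging the far end, so a strip must slide in under it. Hinge line along the stage's y, 46.5 mm beyond (+x of) the seat point, 10 mm above the bed. Over-centre spring: let go, it snaps up from above 0.52, down from below; at most 2 N at the knob.
- clip1_knob (a point): Centre of clip 1's black knob, an upright disc 18 mm in diameter, 12 mm thick, axis along the stage's y; at clip angle 0 it lies 42 mm in front (-x) of the hinge line and 25 mm above it. Pinch its flat faces from above, closing along the stage's y; it may turn between the fingers. The steel arm is 10 mm wide, its foot 16 mm. Moves with the clip.
- strip1: White polycarbonate test strip, 75 (x) x 25 (y) x 6 mm, about 14 g, both ends alike. Origin: centre of its underside. One of the three may be absent.
- seat2 (a point): Seat 2: where the centre of a strip's underside belongs, on top of bed 2, 26 mm above the bench; x along the bed towards the hinge. As seat1.
- clip2 (a joint): Angle of clip 2, rad: 0 down (foot 2 mm off the bare bed), 0.11 on a strip, 1.05 fully up, still overhanging the far end, so a strip must slide in under it. Hinge and spring as clip1.
- clip2_knob (a point): Centre of clip 2's black knob, an upright disc 18 mm in diameter, 12 mm thick, axis along the stage's y; at clip angle 0 it lies 42 mm in front (-x) of the hinge line and 25 mm above it. Pinch its flat faces from above, closing along the stage's y; it may turn between the fingers. The steel arm is 10 mm wide, its foot 16 mm. Moves with the clip.
- strip2: White polycarbonate test strip, 75 (x) x 25 (y) x 6 mm, about 14 g, both ends alike. Origin: centre of its underside. One of the three may be absent.
- seat3 (a point): Seat 3: where the centre of a strip's underside belongs, on top of bed 3, 26 mm above the bench; x along the bed towards the hinge. As seat1.
- clip3 (a joint): Angle of clip 3, rad: 0 down (foot 2 mm off the bare bed), 0.11 on a strip, 1.05 fully up, still overhanging the far end, so a strip must slide in under it. Hinge and spring as clip1.
- clip3_knob (a point): Centre of clip 3's black knob, an upright disc 18 mm in diameter, 12 mm thick, axis along the stage's y; at clip angle 0 it lies 42 mm in front (-x) of the hinge line and 25 mm above it. Pinch its flat faces from above, closing along the stage's y; it may turn between the fingers. The steel arm is 10 mm wide, its foot 16 mm. Moves with the clip.
- strip3: White polycarbonate test strip, 75 (x) x 25 (y) x 6 mm, about 14 g, both ends alike. Origin: centre of its underside. One of the three may be absent.
- disc1: White round disc of the same plastic, 25 mm in diameter, 7 mm thick, 12 g, wrongly packed in the case. Origin: centre of its underside. One of the two may be absent.
- disc2: White round disc of the same plastic, 25 mm in diameter, 7 mm thick, 12 g, wrongly packed in the case. Origin: centre of its underside. One of the two may be absent.
- wash_bottle: Bystander: white bottle, 60 mm diameter, 150 mm high, origin centre of its base.
- beaker: Bystander: glass beaker, 72 mm across, 90 mm high, origin centre of its base.
- meter: Bystander: grey hand meter lying flat, 45 x 120 x 28 mm, origin centre of its underside.

How it is judged:
On the way, in this order (a step that is already met when the one before it is completed fails the run):
1. the case is open (lid beyond 1.3 rad) (value of joint lid above 1.3 rad), for 0.2 s.
2. every disc lies in the tray (x of disc1 in the frame of tray between -0.055 and 0.055 m and y of disc1 in the frame of tray between -0.055 and 0.055 m and z of each of disc1, disc2 in the frame of tray below 0.018 m and x of disc2 in the frame of tray between -0.055 and 0.055 m and y of disc2 in the frame of tray between -0.055 and 0.055 m), for 0.2 s.
3. every strip is in a seat with all clips down (((x of strip1 in the frame of seat1 between -0.005 and 0.005 m and y of strip1 in the frame of seat1 between -0.004 and 0.004 m and z of strip1 in the frame of seat1 between -0.0025 and 0.0025 m and angle between the x axis of strip1 and the x axis of seat1, either way round below 0.1 rad) or (x of strip1 in the frame of seat2 between -0.005 and 0.005 m and y of strip1 in the frame of seat2 between -0.004 and 0.004 m and z of strip1 in the frame of seat2 between -0.0025 and 0.0025 m and angle between the x axis of strip1 and the x axis of seat2, either way round below 0.1 rad) or (x of strip1 in the frame of seat3 between -0.005 and 0.005 m and y of strip1 in the frame of seat3 between -0.004 and 0.004 m and z of strip1 in the frame of seat3 between -0.0025 and 0.0025 m and angle between the x axis of strip1 and the x axis of seat3, either way round below 0.1 rad)) and ((x of strip2 in the frame of seat1 between -0.005 and 0.005 m and y of strip2 in the frame of seat1 between -0.004 and 0.004 m and z of strip2 in the frame of seat1 between -0.0025 and 0.0025 m and angle between the x axis of strip2 and the x axis of seat1, either way round below 0.1 rad) or (x of strip2 in the frame of seat2 between -0.005 and 0.005 m and y of strip2 in the frame of seat2 between -0.004 and 0.004 m and z of strip2 in the frame of seat2 between -0.0025 and 0.0025 m and angle between the x axis of strip2 and the x axis of seat2, either way round below 0.1 rad) or (x of strip2 in the frame of seat3 between -0.005 and 0.005 m and y of strip2 in the frame of seat3 between -0.004 and 0.004 m and z of strip2 in the frame of seat3 between -0.0025 and 0.0025 m and angle between the x axis of strip2 and the x axis of seat3, either way round below 0.1 rad)) and ((x of strip3 in the frame of seat1 between -0.005 and 0.005 m and y of strip3 in the frame of seat1 between -0.004 and 0.004 m and z of strip3 in the frame of seat1 between -0.0025 and 0.0025 m and angle between the x axis of strip3 and the x axis of seat1, either way round below 0.1 rad) or (x of strip3 in the frame of seat2 between -0.005 and 0.005 m and y of strip3 in the frame of seat2 between -0.004 and 0.004 m and z of strip3 in the frame of seat2 between -0.0025 and 0.0025 m and angle between the x axis of strip3 and the x axis of seat2, either way round below 0.1 rad) or (x of strip3 in the frame of seat3 between -0.005 and 0.005 m and y of strip3 in the frame of seat3 between -0.004 and 0.004 m and z of strip3 in the frame of seat3 between -0.0025 and 0.0025 m and angle between the x axis of strip3 and the x axis of seat3, either way round below 0.1 rad)) and value of joint each of clip1, clip2, clip3 below 0.19 rad), for 0.2 s.
At the end, for the whole second after the job is handed in: Each strip is flat in a seat (5 mm along, 4 mm across, 2.5 mm in height, 0.1 rad), all three clips below 0.19 rad, each disc within 55 mm of the tray's centre in its x and y and below 18 mm, the lid below 0.08 rad, all at rest (all of step 2 and all of step 3 and linear speed of each of strip1, strip2, strip3, disc1, disc2 below 0.02 m/s and value of joint lid below 0.08 rad); the robot touches nothing.
It fails at once if the wash_bottle is pushed more than 30 mm or tipped (distance of wash_bottle from where it was at the start of the episode above 0.03 m or angle between wash_bottle's own z axis and vertical above 0.4 rad).
It fails at once if the beaker is pushed more than 30 mm or tipped (distance of beaker from where it was at the start of the episode above 0.03 m or angle between beaker's own z axis and vertical above 0.4 rad).
It fails at once if the meter is pushed more than 30 mm or tipped (distance of meter from where it was at the start of the episode above 0.03 m or angle between meter's own z axis and vertical above 0.4 rad).
Of strip1, strip2, strip3 only 2 to 3 are there at a start; the rules pass over those that are not, and their reading is None.
Of disc1, disc2 only 1 to 2 are there at a start; the rules pass over those that are not, and their reading is None.
At some moment in a run one of disc1, disc2 may be knocked a few centimetres aside while the robot is not near it.
It also fails if it takes over 210 s, if anything falls off the work surface, if the arm or the gripper's body presses on something with over 40 N, if the wrist force passes 120 N, or if a joint passes its speed limit or range.

## Robot

A 6-joint arm with a two-finger parallel gripper is mounted at the origin on the work surface. World frame = base frame: x ahead of the robot, y to its left, z up, the work surface at z = 0. Lengths are in m, angles in rad, forces in N, time in s.
With the tool pointing down it reaches from about 0.35 to 0.775 m from the base axis. Payload 5.5 kg.
Tool frame: the origin (TCP) lies between the finger pads; the fingertips stand 8 mm ahead of it and the grasp point (between the pads) lies 11 mm behind it; z points along the fingers, y is the line along which they close (so a half turn about z gives the same grasp; the last joint's range is limited). The gripper opens to 85 mm and grips with 20 to 120 N. Pads are 22 mm wide; open, the fingers measure 114 mm over their backs; the gripper's body (76 mm by 85 mm) begins 54 mm behind the grasp point. The pads swing forward as they close: fully open they stand 13 mm farther back than shut.
Start: joints at [-1.373, 0.313, 0.046, 1.304, 0, 1.431], TCP at [0.191, -0.543, 0.239] pointing down, gripper open.
Joint ranges: [-2.76, 2.76], [-0.86, 1.69], [-1.03, 1.26], [-2.2, 2.34], [-1.47, 1.5], [-3.14, 3.14]. Speed limits (rad/s): [2.57, 2.57, 3.14, 3.14, 3.14, 3.14].

## Interface

Orientations are given as a unit quaternion [w, x, y, z].
In Python, from workcell import status, vision, job gives the robot as it stands. The module is installed in compiled form; this text tells all that it offers.
- The arm moves only by the tool apply_moves, never from a script. Its argument "moves" is one flat list of numbers, 6 for each row, row after row: the shift along the world's x, y, z in units of 25 mm (1.0 is 25 mm), then the turn, a rotation vector about the world's x, y, z in rad. In form: [x, y, z, rx, ry, rz, x, y, z, rx, ry, rz, ...]. A call has 1 to 20 rows; each row is the pose to reach, as a shift and turn from the pose commanded when the call began; what a row does not reach only later rows make up. A row lasts 1/12 s, in which the tool goes at most 41.7 mm and 7.16 degrees, less where a joint would pass 70% of its speed; a pose out of reach is approached as far as the arm can. A call with a gripper value outside its range is refused whole. "claw" is the opening in per cent of the stroke, from 0 (shut) to 100 (fully open), set as the call begins (left out, the last holds). The fingers move at their own pace and stop on an object; "newtons" is the grip in N (left out, the last holds). Time passes only in rows, so rows that repeat a pose let the fingers close. It gives the time, the measured TCP pose, the force, the opening and the grip force at its end, in the units of the state.
- status.get_state(): the state, without advancing time (a new reading comes with each control period).
- vision.read_camera(name): name is "scene" or "top" or "wrist"; returns a dict with "image" (384x512x3 uint8, blue, green, red), "camera_matrix" (3x3 intrinsics, pixels), "camera_from_world" (4x4, takes a point from world to camera coordinates). Camera axes: x right, y down, z forward; pixel columns grow to the right and rows downward; lengths in m; the calibration is good to about 2 mm. A picture is of the moment at which its call begins. There is no depth.
- job.hand_in(): hands the job in; it is judged then, once.
The state is a dict: "clock": time; "joint_pos": joint angles; "qvel": joint speeds; "tau": joint torques, N m; "tcp_pos": TCP position; "orientation": TCP orientation; "wrist_force": force on the tool from outside, world axes, zero at the start; "ft_torque": the same for the moment, N m; "finger_gap": finger opening in m; "grip_force": force on a finger pad.
Only numpy, scipy, OpenCV 4.12 (cv2) and the standard library are available. Lean on these libraries where they do the work, as an engineer would, in place of code of your own. Each camera call takes 0.05 s, during which the arm holds its last target. There are 200 camera calls.

## Working session

There is one attempt and no reset: what is moved stays moved. The work goes in short steps, Python scripts to look and compute and a tool call to move; the robot and the scene stay as the last step left them, time stands still between calls to the robot, and variables do not carry over. Pictures are saved under pics/ and viewed, at most 14 in all, crops included, and the job is handed in when it is done.

Besides the shell and the picture viewer there is one more tool, called after ">>>" in YAML: its name, and indented under it one key for each argument. apply_moves: Moves the arm, as the interface text tells. Its arguments: {"type":"object","properties":{"moves":{"type":"array","items":{"type":"number"}},"claw":{"type":"number"},"newtons":{"type":"number"}},"required":["moves"]}

```bash
mkdir -p pics; cat > h.py <<'E'
import numpy as np, cv2
from workcell import status, vision, job
def cam(n):
    d=vision.read_camera(n); return d["image"],np.array(d["camera_matrix"]),np.array(d["camera_from_world"])
def ray(K,T,u,v):
    R=T[:3,:3];t=T[:3,3]; return -R.T@t, R.T@np.linalg.inv(K)@np.array([u,v,1.])
def onz(K,T,u,v,z):
    c,d=ray(K,T,u,v); return c+d*(z-c[2])/d[2]
def proj(K,T,p):
    q=K@(T[:3,:3]@np.array(p)+T[:3,3]); return q[:2]/q[2]
def tri(K1,T1,a,K2,T2,b):
    c1,d1=ray(K1,T1,*a);c2,d2=ray(K2,T2,*b)
    s=np.linalg.lstsq(np.stack([d1,-d2],1),c2-c1,rcond=None)[0]
    p,q=c1+s[0]*d1,c2+s[1]*d2; return (p+q)/2,np.linalg.norm(p-q)
E
python3 - <<'E'
from h import *
s=status.get_state();print(s)
for n in("top","scene"):
    im,K,T=cam(n);cv2.imwrite(f"pics/{n}0.png",im);np.savez(f"{n}0",im=im,K=K,T=T);print(n,-T[:3,:3].T@T[:3,3],T[:3,:3].round(2).tolist(),K[0,0])
E
```

```text
{'clock': 0.0, 'joint_pos': array([-1.37261679e+00,  3.14004588e-01,  4.49684693e-02,  1.30356150e+00,
        9.95569986e-06,  1.43118390e+00]), 'qvel': array([ 3.94543912e-04, -5.06415602e-05,  9.00996783e-04,  1.65278978e-03,
        2.33319624e-03,  3.65726753e-04]), 'tau': array([ 1.59667916e-04, -4.80630863e+01,  2.98530650e+01,  1.97188620e-02,
       -2.35193093e-04, -5.77546501e-06]), 'tcp_pos': array([ 0.19044824, -0.54203069,  0.23840215]), 'orientation': array([-9.00406670e-04,  9.85770548e-01,  1.68094068e-01, -2.13946634e-05]), 'wrist_force': array([ 0.22027068, -0.71876505,  0.75069138]), 'ft_torque': array([-0.05513757, -0.00417912, -0.01666415]), 'grip_force': 0.0, 'finger_gap': 0.0853693560502392}
top [0.49674023 0.02719158 1.23101455] [[-0.0, -1.0, 0.01], [-1.0, 0.0, -0.09], [0.09, -0.01, -1.0]] 420.8131339637372
scene [ 1.22850583 -0.18459816  1.14198243] [[0.35, 0.94, -0.01], [0.8, -0.31, -0.51], [-0.48, 0.17, -0.86]] 463.25626870870826
```

View pics/top0.png

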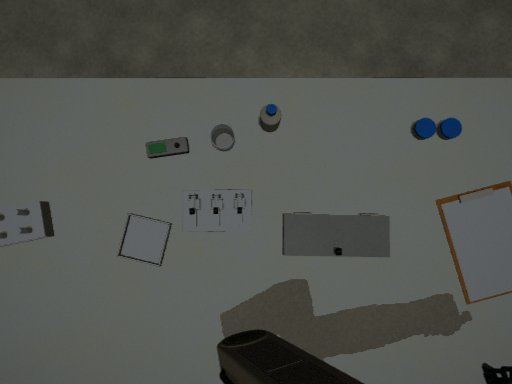

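View pics/scene0.png

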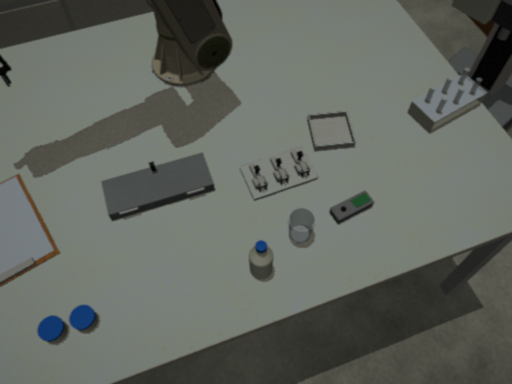

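The top view shows the tray near (145,239), the stage near (217,210), the case near (337,235) with its knob at (338,251). The meter, beaker and bottle stand behind, near (167,147), (223,138) and (270,115).

```bash
python3 - <<'E'
from h import *
d=np.load("top0.npz");im=d["im"];K,T=d["K"],d["T"]
g=cv2.cvtColor(im,cv2.COLOR_BGR2GRAY)
def rect(mask,box,z,name):
    m=np.zeros_like(mask);x0,x1,y0,y1=box;m[y0:y1,x0:x1]=mask[y0:y1,x0:x1]
    c=max(cv2.findContours(m,cv2.RETR_EXTERNAL,cv2.CHAIN_APPROX_NONE)[0],key=cv2.contourArea)
    b=cv2.boxPoints(cv2.minAreaRect(c)); P=np.array([onz(K,T,u,v,z)[:2] for u,v in b])
    e=P-np.roll(P,-1,0);print(name,P.mean(0).round(4),np.linalg.norm(e,axis=1).round(3),np.degrees(np.arctan2(e[:,1],e[:,0])).round(2))
print(g[240,300:304],g[200,300],g[200,190],g[225,190:200],g[236,140:150])
rect((g<g[200,300]-25).astype(np.uint8)*255,(275,400,205,265),.033,"case")
rect((g<g[200,300]-25).astype(np.uint8)*255,(112,178,208,270),.025,"tray")
m=(g<45).astype(np.uint8)*255
n,l,st,ce=cv2.connectedComponentsWithStats(m)
for i in range(1,n):
    if st[i,4]>8 and 180<ce[i,0]<400 and 180<ce[i,1]<262: print(st[i],ce[i].round(1))
c=cv2.resize(im[180:265,115:265],None,fx=5.3,fy=5.3,interpolation=cv2.INTER_CUBIC)
cv2.imwrite("pics/c1.png",cv2.convertScaleAbs(c,alpha=1.3))
E
```

```text
[72 72 72 72] 98 99 [100 100  99  98  99 100  65  87  99 100] [ 97  98  99  98  99  99  98 100  99  99]
case [ 0.4745 -0.2064] [0.121 0.306 0.122 0.303] [178.54  88.89  -2.84 -91.15]
tray [0.4625 0.3355] [0.127 0.128 0.126 0.127] [ 166.95   75.48  -13.62 -104.43]
[214 207   4   7  25] [215.5 210.4]
[237 207   5   6  25] [239.4 209.4]
[190 208   5   6  30] [192.  210.5]
[283 215   1  10  10] [283.  219.5]
[283 227   1  12  12] [283.  232.5]
[334 247   8   8  58] [337.5 250.6]
```

View pics/c1.png

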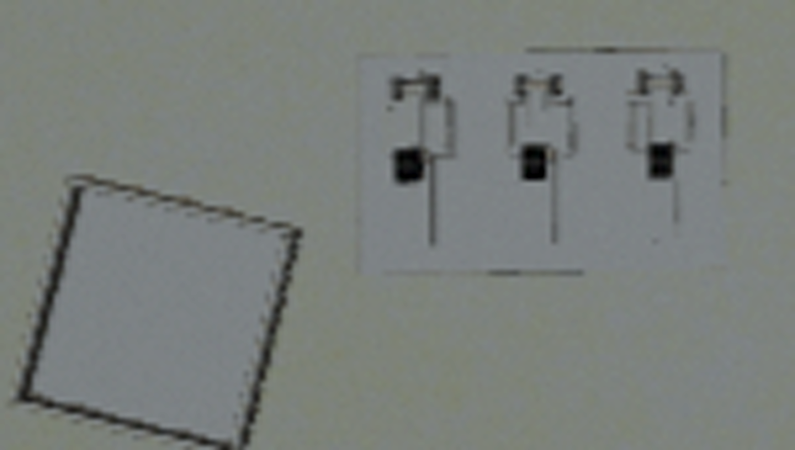

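The crop shows the tray tilted about 14°, three clips down with knobs near (192,210.5), (215.5,210.4), (239.4,209.4), and the plate bluish against the bench.

```bash
python3 - <<'E'
from h import *
d=np.load("top0.npz");im=d["im"];K,T=d["K"],d["T"]
bb=cv2.GaussianBlur(im,(3,3),0).astype(int);df=bb[:,:,0]-bb[:,:,2]
print(df[185,200:204],df[225,200:204])
th=(np.median(df[185,190:240])+np.median(df[222:230,185:250]))/2
m=((df>th)).astype(np.uint8)*255;m[:185]=0;m[238:]=0;m[:,:178]=0;m[:,258:]=0
m=cv2.morphologyEx(m,cv2.MORPH_CLOSE,np.ones((5,5)))
c=max(cv2.findContours(m,cv2.RETR_EXTERNAL,cv2.CHAIN_APPROX_NONE)[0],key=cv2.contourArea)
b=cv2.boxPoints(cv2.minAreaRect(c));P=np.array([onz(K,T,u,v,.012)[:2] for u,v in b]);e=P-np.roll(P,-1,0)
print("stage plate",P.mean(0).round(4),np.linalg.norm(e,axis=1).round(3),np.degrees(np.arctan2(e[:,1],e[:,0])).round(2))
for n,q in zip("abc",[(192,210.5),(215.5,210.4),(239.4,209.4)]): print(n,onz(K,T,*q,.061).round(4))
print("lidknob",onz(K,T,337.5,250.6,.064).round(4))
s=np.load("scene0.npz");g=cv2.cvtColor(s["im"],cv2.COLOR_BGR2GRAY)
n,l,st,ce=cv2.connectedComponentsWithStats((g<40).astype(np.uint8))
Q=[(337.5,250.6),(192,210.5),(215.5,210.4),(239.4,209.4)]
zz=[.062,.061,.061,.061]
for q,z in zip(Q,zz):
    u=proj(s["K"],s["T"],onz(K,T,*q,z))
    k=[i for i in range(1,n) if 8<st[i,4]<200 and np.hypot(*(ce[i]-u))<9]
    for i in k: p,r=tri(K,T,q,s["K"],s["T"],ce[i]);print(u.round(1),ce[i].round(1),st[i,4],p.round(4),round(r,4))
E
```

```text
[-1 -1  1  0] [5 5 6 6]
stage plate [0.5388 0.1272] [0.144 0.224 0.144 0.221] [-179.26   89.81   -0.24  -90.25]
a [0.5412 0.1968 0.061 ]
b [0.5412 0.1316 0.061 ]
c [0.5437 0.0653 0.061 ]
lidknob [ 0.4293 -0.2045  0.064 ]
[153.3 165.4] [152.6 167.2] 34 [ 0.4285 -0.2076  0.0529] 0.0019
[299.7 154.4] [299.3 155.2] 26 [0.5411 0.1967 0.0573] 0.0013
[278.6 161.1] [278.3 161.9] 22 [0.5412 0.1315 0.0569] 0.0011
[257.  168.7] [256.6 169.2] 21 [0.5437 0.0648 0.0584] 0.0013
```

>>> apply_moves:
  moves: [9.54,13.44,0,0,0,-0.359,9.54,13.44,0,0,0,-0.359,9.54,13.44,0,0,0,-0.359,9.54,13.44,0,0,0,-0.359,9.54,13.44,0,0,0,-0.359,9.54,13.44,0,0,0,-0.359,9.54,13.44,0,0,0,-0.359,9.54,13.44,0,0,0,-0.359,9.54,13.44,0,0,0,-0.359,9.54,13.44,0,0,0,-0.359,9.54,13.44,0,0,0,-0.359,9.54,13.44,0,0,0,-0.359,9.54,13.44,0,0,0,-0.359]
  claw: 60

```text
clock: 1.18
tcp_pos: [0.4289, -0.2063, 0.239]
orientation: [0.0, 1.0, -0.01, -0.0]
wrist_force: [0.1, -0.7, -0.1]
finger_gap: 0.0511
grip_force: 0.0
```

```bash
python3 - <<'E'
from h import *
im,K,T=cam("wrist");cv2.imwrite("pics/w1.png",im);np.savez("w1",im=im,K=K,T=T)
s=status.get_state();print(s["tcp_pos"],s["orientation"],-T[:3,:3].T@T[:3,3],T[:3,:3].round(2).tolist(),K[0,0])
E
```

```text
[ 0.42866504 -0.20695807  0.23906067] [ 4.73149059e-05  9.99941112e-01 -1.08469458e-02 -3.37350270e-04] [ 0.4991529  -0.20590443  0.37348198] [[-0.02, -1.0, 0.0], [-0.96, 0.02, 0.28], [-0.28, 0.01, -0.96]] 338.5722844904461
```

View pics/w1.png

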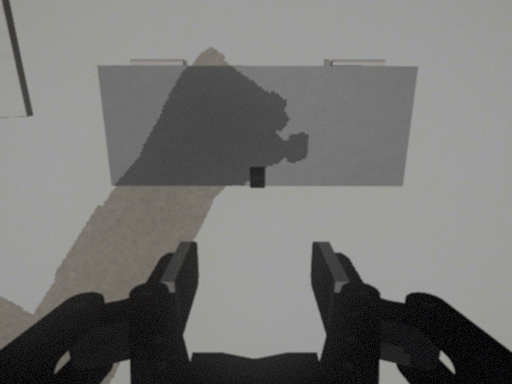

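The wrist view shows the shut case, corners about (98,66), (418,66), (405,185), (111,185), and the knob at (257,177).

```bash
python3 - <<'E'
from h import *
d=np.load("w1.npz");im=d["im"];K,T=d["K"],d["T"]
for q in [(98,66),(418,66),(405,185),(111,185)]: print(onz(K,T,*q,.036).round(4))
g=cv2.cvtColor(im,cv2.COLOR_BGR2GRAY);n,l,st,ce=cv2.connectedComponentsWithStats((g<45).astype(np.uint8))
for i in range(1,n):
    if st[i,4]>30 and 240<ce[i,0]<280 and ce[i,1]<210: print(st[i],onz(K,T,*ce[i],.062).round(4))
E
```

```text
[ 0.5298 -0.0607  0.036 ]
[ 0.524  -0.3595  0.036 ]
[ 0.4093 -0.3594  0.036 ]
[ 0.4151 -0.057   0.036 ]
[250 167  14  20 213] [ 0.4272 -0.2068  0.062 ]
```

>>> apply_moves:
  moves: [-0.06,0,-2,0,0,0,-0.06,0,-4,0,0,0,-0.06,0,-5.5,0,0,0,-0.06,0,-6.8,0,0,0,-0.06,0,-7.5,0,0,0,-0.06,0,-7.5,0,0,0,-0.06,0,-7.5,0,0,0]

```text
clock: 1.82
tcp_pos: [0.426, -0.2072, 0.0511]
orientation: [-0.001, 1.0, -0.012, -0.001]
wrist_force: [1.2, -0.4, 0.7]
finger_gap: 0.0512
grip_force: 0.0
```

>>> apply_moves:
  moves: [0,0,0,0,0,0,0,0,0,0,0,0,0,0,0,0,0,0,0,0,0,0,0,0,0,0,0,0,0,0,0,0,0,0,0,0]
  claw: 0
  newtons: 30

```text
clock: 2.32
tcp_pos: [0.4289, -0.2087, 0.0539]
orientation: [0.002, 1.0, -0.011, 0.001]
wrist_force: [-2.1, -5.1, 7.3]
finger_gap: 0.0132
grip_force: 33.9
```

>>> apply_moves:
  moves: [0.24,0,0.6,0,0,0,0.56,-0.01,1.16,0,0,0,0.97,-0.02,1.67,0,0,0,1.44,-0.03,2.1,0,0,0,1.98,-0.04,2.47,0,0,0,2.56,-0.05,2.75,0,0,0,3.18,-0.06,2.93,0,0,0,3.82,-0.07,3.03,0,0,0,4.47,-0.08,3.02,0,0,0,5.11,-0.1,2.92,0,0,0,5.72,-0.11,2.73,0,0,0,6.3,-0.12,2.44,0,0,0,6.3,-0.12,2.44,0,0,0,6.3,-0.12,2.44,0,0,0]

```text
clock: 3.48
tcp_pos: [0.5877, -0.2122, 0.1146]
orientation: [0.003, 1.0, -0.011, 0.002]
wrist_force: [1.4, -7.5, 2.8]
finger_gap: 0.0135
grip_force: 31.8
```

>>> apply_moves:
  moves: [0,0,0,0,0,0,0,0,0,0,0,0,0,0,0,0,0,0,0,0,0,0,0,0,0,0,0,0,0,0,0,0,0,0,0,0]
  claw: 50

```text
clock: 3.98
tcp_pos: [0.585, -0.2092, 0.1128]
orientation: [-0.0, 1.0, -0.01, -0.0]
wrist_force: [-0.1, -0.4, 0.5]
finger_gap: 0.0427
grip_force: 0.2
```

>>> apply_moves:
  moves: [0,0,1.6,0,0,0,0,0,3.2,0,0,0,0,0,4.8,0,0,0,-1.6,0,5.2,0,0,0,-3.2,0,5.2,0,0,0,-4.6,0,5.2,0,0,0,-4.6,0,5.2,0,0,0,-4.6,0,5.2,0,0,0]

```text
clock: 4.65
tcp_pos: [0.4682, -0.2091, 0.2432]
orientation: [-0.0, 1.0, -0.011, -0.0]
wrist_force: [1.2, -0.2, -0.4]
finger_gap: 0.0427
grip_force: 0.0
```

```bash
python3 - <<'E'
from h import *
im,K,T=cam("wrist");cv2.imwrite("pics/w2.png",im);np.savez("w2",im=im,K=K,T=T)
s=status.get_state();print(s["tcp_pos"])
g=cv2.cvtColor(im,cv2.COLOR_BGR2GRAY)
for q in[(0,0)]:pass
ce=proj(K,T,(.4695,-.209,.01));print(ce)
E
```

```text
[ 0.46967903 -0.20961358  0.24333447]
[255.60653271 162.4310103 ]
```

View pics/w2.png

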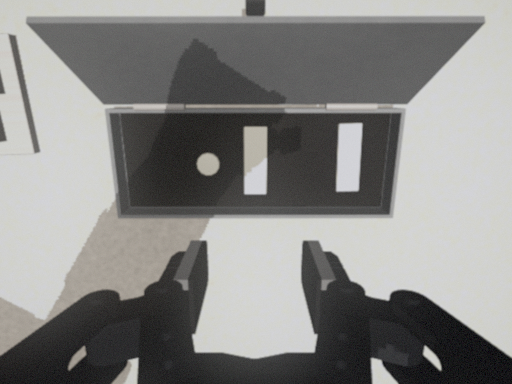

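Lid stands open; the case holds one disc at (208,164) and two strips at (255,160) and (349,157).

```bash
cat >> h.py <<'E'
def pieces(im,K,T,cx=(.4695,-.209),z=.0105,th=110,hw=(.054,.146)):
    """white pieces in the case: (area, centre xy, size, yaw)"""
    g=cv2.cvtColor(im,cv2.COLOR_BGR2GRAY);out=[]
    m=np.zeros_like(g);y=-.019;R=np.array([[np.cos(y),-np.sin(y)],[np.sin(y),np.cos(y)]])
    poly=[proj(K,T,[*(np.array(cx)+R@(np.array(hw)*s)),.008]) for s in[(1,1),(1,-1),(-1,-1),(-1,1)]]
    cv2.fillPoly(m,[np.int32(poly)],255);m=cv2.bitwise_and(m,(g>th).astype(np.uint8)*255)
    for c in cv2.findContours(m,cv2.RETR_EXTERNAL,cv2.CHAIN_APPROX_NONE)[0]:
        if cv2.contourArea(c)<150: continue
        P=np.float32([onz(K,T,*q[0],z)[:2] for q in c]);r=cv2.minAreaRect(P*1000)
        b=cv2.boxPoints(r);e=b[1]-b[0];f=b[2]-b[1];e=e if np.linalg.norm(e)>np.linalg.norm(f) else f
        out.append((cv2.contourArea(c),np.round(r[0],1),np.round(r[1],1),round(float(np.arctan(e[1]/e[0])),3)))
    return out
E
python3 - <<'E'
from h import *
d=np.load("w2.npz")
for p in pieces(d["im"],d["K"],d["T"]): print(p)
s=status.get_state();print(s["tcp_pos"],s["orientation"])
E
```

```text
(367.5, array([ 468.9, -156. ]), array([23.1, 24.7]), -0.052)
(1508.5, array([ 471.2, -208.3]), array([26.7, 75.4]), -0.022)
(1581.0, array([ 472.6, -310.7]), array([76.2, 26.5]), 0.006)
[ 0.46967903 -0.20961358  0.24333447] [ 2.82892886e-04  9.99939251e-01 -1.10065413e-02  5.19483231e-04]
```

>>> apply_moves:
  moves: [-0.06,1.4,-1,0,0,0,-0.06,2.16,-2.2,0,0,0,-0.06,2.16,-3.8,0,0,0,-0.06,2.16,-5.4,0,0,0,-0.06,2.16,-7,0,0,0,-0.06,2.16,-8,0,0,0,-0.06,2.16,-8.7,0,0,0,-0.06,2.16,-9.1,0,0,0,-0.06,2.16,-9.16,0,0,0,-0.06,2.16,-9.16,0,0,0]
  claw: 42

```text
clock: 5.53
tcp_pos: [0.4692, -0.1556, 0.0136]
orientation: [-0.0, 1.0, -0.01, -0.0]
wrist_force: [-0.3, -0.1, 0.3]
finger_gap: 0.0357
grip_force: 0.0
```

>>> apply_moves:
  moves: [0,0,0,0,0,0,0,0,0,0,0,0,0,0,0,0,0,0,0,0,0,0,0,0,0,0,0,0,0,0]
  claw: 0
  newtons: 30

```text
clock: 5.95
tcp_pos: [0.4696, -0.1561, 0.015]
orientation: [0.001, 1.0, -0.011, 0.001]
wrist_force: [-0.9, 0.2, 4.6]
finger_gap: 0.0221
grip_force: 30.0
```

>>> apply_moves:
  moves: [0,0,0.8,0,0,0,0,0,2.2,0,0,0,0,0,3.8,0,0,0,0,0,5,0,0,0,0,1.5,5.2,0,0,0,0,3,5.2,0,0,0,0,4.5,5.2,0,0,0,0,6,5.2,0,0,0,0,7.5,5.2,0,0,0,0,9,5.2,0,0,0,0,10.5,5.2,0,0,0,0,12,5.2,0,0,0,0,13.5,5.2,0,0,0,0,15,5.2,0,0,0,-0.1,16.5,5.2,0,0,0,-0.2,18,5.2,0,0,0,-0.26,19.1,5.2,0,0,0,-0.26,19.66,5.2,0,0,0,-0.26,19.66,5.2,0,0,0,-0.26,19.66,5.2,0,0,0]

```text
clock: 7.62
tcp_pos: [0.47, 0.1047, 0.1438]
orientation: [-0.016, 1.0, 0.017, -0.001]
wrist_force: [0.1, -0.5, 0.4]
finger_gap: 0.0225
grip_force: 29.5
```

```bash
python3 - <<'E'
from h import *
im,K,T=cam("wrist");cv2.imwrite("pics/w3.png",im);np.savez("w3",im=im,K=K,T=T)
E
```

```text
(no output)
```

View pics/w3.png

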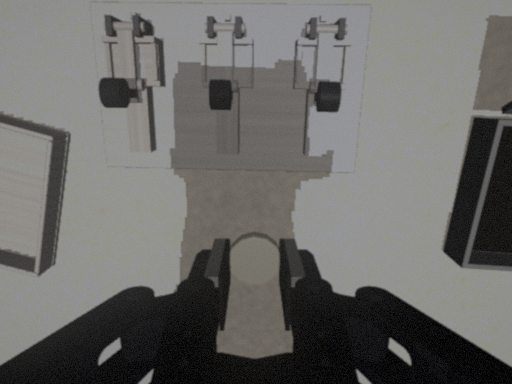

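Disc is held between the fingers at (254,258); the arm is still short of the tray, with the stage (knobs at (115,93), (220,95), (327,97)) in view.

>>> apply_moves:
  moves: [0,0,0,0,0,0,0,0,0,0,0,0,0,0,0,0,0,0,0,0,0,0,0,0]

```text
clock: 8.0
tcp_pos: [0.4699, 0.1052, 0.1438]
orientation: [-0.016, 1.0, 0.017, -0.001]
wrist_force: [-0.2, 0.6, 0.6]
finger_gap: 0.0223
grip_force: 29.5
```

```bash
python3 - <<'E'
from h import *
d=np.load("w3.npz");im=d["im"];K,T=d["K"],d["T"]
s=status.get_state();print(s["tcp_pos"],s["orientation"])
for q in [(115,93),(220,95),(327,97)]: print(onz(K,T,*q,.061).round(4))
im,K,T=cam("wrist");np.savez("w4",im=im,K=K,T=T);cv2.imwrite("pics/w4.png",cv2.resize(im[:200],None,fx=1.56,fy=1.56,interpolation=cv2.INTER_CUBIC))
E
```

```text
[0.46990376 0.10517889 0.1438325 ] [-1.63727502e-02  9.99720492e-01  1.70390462e-02 -7.35919735e-04]
[0.5395 0.1983 0.061 ]
[0.5405 0.1327 0.061 ]
[0.5416 0.067  0.061 ]
```

View pics/w4.png

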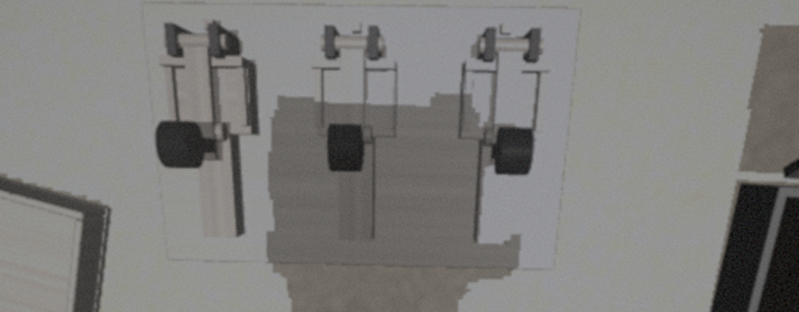

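```bash
python3 - <<'E'
from h import *
s=status.get_state();print(s["joint_pos"].round(3),s["qvel"].round(3),s["orientation"].round(4))
E
```

```text
[ 0.033  0.185 -0.365  1.022  0.033  3.141] [ 0.001  0.001  0.001  0.001  0.    -0.   ] [-1.640e-02  9.997e-01  1.700e-02 -7.000e-04]
```

>>> apply_moves:
  moves: [0,1,0,0,0,0,0,1,0,0,0,0]

```text
clock: 8.22
tcp_pos: [0.4707, 0.118, 0.1439]
orientation: [-0.022, 0.999, 0.027, -0.001]
wrist_force: [-0.4, 0.3, 0.3]
finger_gap: 0.0226
grip_force: 29.5
```

```bash
python3 - <<'E'
from h import *
s=status.get_state();print(s["joint_pos"].round(3),s["qvel"].round(3),s["orientation"].round(4))
E
```

```text
[ 0.053  0.19  -0.358  1.023  0.045  3.141] [-0.008 -0.002 -0.004  0.001 -0.03   0.001] [-2.240e-02  9.994e-01  2.680e-02 -9.000e-04]
```

```bash
cat >> h.py <<'E'
from scipy.spatial.transform import Rotation as Ro
def down(yaw): return Ro.from_euler('z',yaw)*Ro.from_quat([1,0,0,0])
def turn(yaw):
    o=status.get_state()["orientation"]; return (down(yaw)*Ro.from_quat([o[1],o[2],o[3],o[0]]).inv()).as_rotvec()
E
python3 - <<'E'
from h import *
print(turn(1.55),status.get_state()["tcp_pos"])
E
```

```text
[-0.03373969 -0.03593172  1.49612531] [0.4707414  0.11800933 0.14390395]
```

>>> apply_moves:
  moves: [0,1,0,-0.034,-0.036,1.496,0,2,0,-0.034,-0.036,1.496,0,3,0,-0.034,-0.036,1.496,0,4,0,-0.034,-0.036,1.496,0,5,0,-0.034,-0.036,1.496,0,6,0,-0.034,-0.036,1.496,-0.1,7,0,-0.034,-0.036,1.496,-0.2,8,0,-0.034,-0.036,1.496,-0.3,8.7,0,-0.034,-0.036,1.496,-0.32,8.7,0,-0.034,-0.036,1.496,-0.32,8.7,0,-0.034,-0.036,1.496,-0.32,8.7,0,-0.034,-0.036,1.496,-0.32,8.7,0,-0.034,-0.036,1.496,-0.32,8.7,0,-0.034,-0.036,1.496]

```text
clock: 9.38
tcp_pos: [0.4624, 0.3346, 0.1437]
orientation: [0.001, 0.716, 0.698, 0.0]
wrist_force: [0.7, 0.0, -0.2]
finger_gap: 0.0224
grip_force: 29.5
```

```bash
python3 - <<'E'
from h import *
s=status.get_state();print(turn(3.15),s["tcp_pos"],s["joint_pos"].round(2))
E
```

```text
[-8.17661960e-04  1.34860239e-03  1.60452773e+00] [0.46235643 0.33461781 0.14372498] [ 0.49  0.35 -0.14  1.08 -0.    2.08]
```

>>> apply_moves:
  moves: [0,0,-1.5,0,0,0,0,0,-3,0,0,0,0,0,-4.2,0,0,0,0,0,-4.8,0,0,0,0,0,-5.04,0,0,0,0,0,-5.04,0,0,0]

```text
clock: 9.88
tcp_pos: [0.4614, 0.3335, 0.0166]
orientation: [0.0, 0.716, 0.698, -0.001]
wrist_force: [-0.2, 0.4, -0.1]
finger_gap: 0.0223
grip_force: 29.6
```

>>> apply_moves:
  moves: [0,0,0,0,0,0,0,0,0,0,0,0,0,0,0,0,0,0,0,0,0,0,0,0]
  claw: 45

```text
clock: 10.22
tcp_pos: [0.4634, 0.3347, 0.0189]
orientation: [0.001, 0.715, 0.699, 0.001]
wrist_force: [-0.0, -0.4, 0.7]
finger_gap: 0.0388
grip_force: 0.0
```

>>> apply_moves:
  moves: [0,0,1,0,0,0,0,0,2.5,0,0,0,0,0,4,0,0,0,0,0,5,0,0,1.6,0,0,5,0,0,1.6,0,0,5,0,0,1.6,0,-1,5,0,0,1.6,0,-2,5,0,0,1.6,0,-3,5,0,0,1.6,0,-4,5,0,0,1.6,0,-5,5,0,0,1.6,0,-5,5,0,0,1.6,0,-5,5,0,0,1.6,0,-5,5,0,0,1.6,0,-5,5,0,0,1.6,0,-5,5,0,0,1.6,0,-5,5,0,0,1.6]

```text
clock: 11.63
tcp_pos: [0.4629, 0.2093, 0.1435]
orientation: [0.001, -0.004, 1.0, 0.001]
wrist_force: [-0.4, 0.4, -0.0]
finger_gap: 0.0381
grip_force: 0.0
```

```bash
python3 - <<'E'
from h import *
s=status.get_state();print(turn(3.158),s["tcp_pos"],s["joint_pos"].round(2))
im,K,T=cam("top");np.savez("top1",im=im,K=K,T=T);cv2.imwrite("pics/top1.png",cv2.resize(im[150:270,100:400],None,fx=2.6,fy=2.6,interpolation=cv2.INTER_CUBIC))
E
```

```text
[-0.00206232  0.00144398  0.00795576] [0.46287991 0.20925082 0.14346855] [ 0.27  0.23 -0.3   1.03  0.    0.26]
```

View pics/top1.png

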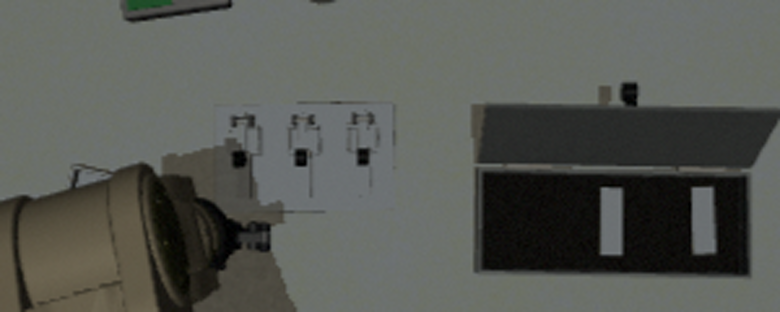

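Case now holds only the two strips; the tray is hidden behind the arm. Next a near look at the clips.

>>> apply_moves:
  moves: [0,0,1,0,0,0.008,0,-1,2.6,0,0,0.008,1,-2,2.6,0,0,0.008,2,-3,2.6,0,0,0.008,3.1,-4,2.6,0,0,0.008,3.1,-4.4,2.6,0,0,0.008,3.1,-4.4,2.6,0,0,0.008,3.1,-4.4,2.6,0,0,0.008,3.1,-4.4,2.6,0,0,0.008]

```text
clock: 12.43
tcp_pos: [0.5392, 0.0999, 0.2078]
orientation: [-0.0, -0.007, 1.0, 0.001]
wrist_force: [-0.1, 0.5, -0.2]
finger_gap: 0.0388
grip_force: 0.0
```

```bash
python3 - <<'E'
from h import *
s=status.get_state();print(turn(3.158),s["tcp_pos"])
im,K,T=cam("wrist");np.savez("w5",im=im,K=K,T=T);cv2.imwrite("pics/w5.png",im)
print([proj(K,T,p).round(0) for p in [(.5425,.066,.061),(.541,.132,.061),(.54,.1975,.061)]])
E
```

```text
[-0.00203101 -0.0005494   0.00260887] [0.53920017 0.09989237 0.20777844]
[array([212., 188.]), array([289., 187.]), array([365., 187.])]
```

View pics/w5.png

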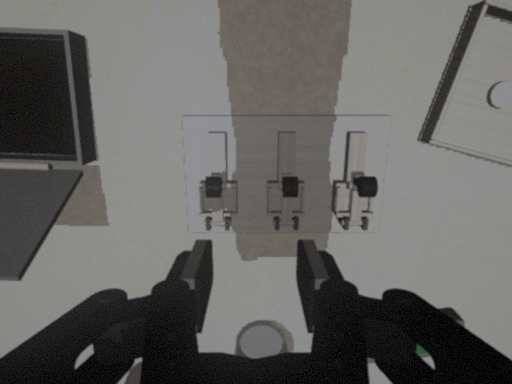

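The view shows the disc in the tray at (502,95), and the clip knobs at (213,187), (290,187), (366,187).

```bash
python3 - <<'E'
from h import *
d=np.load("w5.npz");im=d["im"];K,T=d["K"],d["T"]
print("disc",onz(K,T,502,95,.011).round(4))
for q in[(183,115),(389,115),(380,234),(188,234)]: print(onz(K,T,*q,.012).round(4))
g=cv2.cvtColor(im,cv2.COLOR_BGR2GRAY);n,l,st,ce=cv2.connectedComponentsWithStats((g<45).astype(np.uint8))
for i in range(1,n):
    if st[i,4]>100 and 170<ce[i,1]<205: print(st[i],ce[i].round(1),onz(K,T,*ce[i],.061).round(4))
for u in [(208.5,226),(278,295.5),(346,365)]: print("bed", [onz(K,T,v,140,.026).round(4)[:2] for v in u])
E
```

```text
disc [0.4621 0.3337 0.011 ]
[0.4846 0.0336 0.012 ]
[0.4818 0.2294 0.012 ]
[0.6035 0.2352 0.012 ]
[0.6063 0.0335 0.012 ]
[282 177  17  20 290] [289.9 186.5] [0.5406 0.1327 0.061 ]
[354 177  23  20 354] [365.6 185.8] [0.5391 0.1976 0.061 ]
bed [array([0.5062, 0.0591]), array([0.506 , 0.0754])]
bed [array([0.5053, 0.1236]), array([0.505 , 0.1399])]
bed [array([0.5044, 0.1868]), array([0.5041, 0.2045])]
```

>>> apply_moves:
  moves: [0.09,-1.32,-1.2,0,0,0.003,0.09,-1.32,-2.8,0,0,0.003,0.09,-1.32,-4.2,0,0,0.003,0.09,-1.32,-5.2,0,0,0.003,0.09,-1.32,-5.9,0,0,0.003,0.09,-1.32,-6.2,0,0,0.003,0.09,-1.32,-6.2,0,0,0.003]
  claw: 40

```text
clock: 13.07
tcp_pos: [0.5403, 0.0673, 0.0512]
orientation: [-0.002, -0.009, 1.0, 0.001]
wrist_force: [0.0, -0.4, -0.2]
finger_gap: 0.0342
grip_force: 0.0
```

>>> apply_moves:
  moves: [0,0,0,0,0,0,0,0,0,0,0,0,0,0,0,0,0,0,0,0,0,0,0,0,0,0,0,0,0,0]
  claw: 0
  newtons: 25

```text
clock: 13.48
tcp_pos: [0.5432, 0.0651, 0.0545]
orientation: [0.001, -0.008, 1.0, -0.001]
wrist_force: [0.0, -4.7, -0.0]
finger_gap: 0.0113
grip_force: 29.0
```

>>> apply_moves:
  moves: [0.1,0,0.16,0,0,0,0.23,0,0.31,0,0,0,0.52,0.01,0.575,0,0,0,0.86,0.01,0.77,0,0,0,1.23,0.02,0.9,0,0,0,1.61,0.02,0.95,0,0,0,1.61,0.02,0.95,0,0,0,1.61,0.02,0.95,0,0,0]

```text
clock: 14.15
tcp_pos: [0.5837, 0.0657, 0.0782]
orientation: [0.001, -0.008, 1.0, -0.0]
wrist_force: [-0.6, -6.1, 2.0]
finger_gap: 0.0114
grip_force: 27.1
```

>>> apply_moves:
  moves: [0,0,0,0,0,0,0,0,0,0,0,0,0,0,0,0,0,0,0,0,0,0,0,0]
  claw: 40

```text
clock: 14.48
tcp_pos: [0.5827, 0.0672, 0.0771]
orientation: [0.001, -0.009, 1.0, 0.001]
wrist_force: [-0.7, 1.0, -0.4]
finger_gap: 0.0347
grip_force: 0.0
```

>>> apply_moves:
  moves: [0,0,0.8,0,0,0,0,0,2,0,0,0,0,0.6,3,0,0,0,-0.8,1.8,3,0,0,0,-1.66,2.6,3,0,0,0,-1.66,2.6,3,0,0,0,-1.66,2.6,3,0,0,0]

```text
clock: 15.07
tcp_pos: [0.5401, 0.1331, 0.152]
orientation: [0.0, -0.01, 1.0, 0.001]
wrist_force: [0.4, -0.2, -1.3]
finger_gap: 0.0341
grip_force: 0.0
```

```bash
python3 - <<'E'
from h import *
s=status.get_state();print(turn(3.1566),s["tcp_pos"])
im,K,T=cam("wrist");np.savez("w6",im=im,K=K,T=T);cv2.imwrite("pics/w6.png",im)
g=cv2.cvtColor(im,cv2.COLOR_BGR2GRAY);n,l,st,ce=cv2.connectedComponentsWithStats((g<45).astype(np.uint8))
for i in range(1,n):
    if st[i,4]>80 and ce[i,1]<240: print(st[i],ce[i].round(1),onz(K,T,*ce[i],.061).round(4),onz(K,T,*ce[i],.0849).round(4))
E
```

```text
[-0.00186839  0.00052999 -0.00526165] [0.54005809 0.13306646 0.15200149]
[   0   19   27  156 2490] [  9.1 110.3] [ 0.4799 -0.0245  0.061 ] [ 0.4787 -0.0077  0.0849]
[242 193  17  25 376] [250.5 205.1] [0.541  0.1325 0.061 ] [0.5333 0.1326 0.0849]
[331 194  25  24 516] [343.9 205.1] [0.5396 0.1978 0.061 ] [0.5321 0.1909 0.0849]
```

>>> apply_moves:
  moves: [0.03,-0.04,-1.5,0,0,-0.005,0.03,-0.04,-2.8,0,0,-0.005,0.03,-0.04,-3.6,0,0,-0.005,0.03,-0.04,-3.96,0,0,-0.005,0.03,-0.04,-3.96,0,0,-0.005]

```text
clock: 15.53
tcp_pos: [0.5405, 0.1299, 0.0501]
orientation: [-0.002, -0.006, 1.0, 0.001]
wrist_force: [-1.1, -0.4, 0.2]
finger_gap: 0.0343
grip_force: 0.0
```

>>> apply_moves:
  moves: [0,0,0,0,0,0,0,0,0,0,0,0,0,0,0,0,0,0,0,0,0,0,0,0,0,0,0,0,0,0]
  claw: 0

```text
clock: 15.95
tcp_pos: [0.5434, 0.1308, 0.054]
orientation: [0.002, -0.006, 1.0, 0.001]
wrist_force: [1.4, 0.5, 2.2]
finger_gap: 0.0116
grip_force: 29.3
```

>>> apply_moves:
  moves: [0.1,0,0.16,0,0,0,0.23,0,0.31,0,0,0,0.52,0.01,0.575,0,0,0,0.86,0.01,0.77,0,0,0,1.23,0.02,0.9,0,0,0,1.61,0.02,0.95,0,0,0,1.61,0.02,0.95,0,0,0,1.61,0.02,0.95,0,0,0]

```text
clock: 16.62
tcp_pos: [0.5821, 0.1314, 0.077]
orientation: [0.0, -0.006, 1.0, 0.001]
wrist_force: [-2.2, 0.5, 3.2]
finger_gap: 0.0114
grip_force: 27.3
```

>>> apply_moves:
  moves: [0,0,0,0,0,0,0,0,0,0,0,0,0,0,0,0,0,0,0,0,0,0,0,0]
  claw: 40

```text
clock: 16.95
tcp_pos: [0.5821, 0.1312, 0.0764]
orientation: [0.0, -0.006, 1.0, 0.001]
wrist_force: [0.5, -0.3, 0.1]
finger_gap: 0.0334
grip_force: 0.0
```

>>> apply_moves:
  moves: [0,0,1,0,0,0,0,0,2.5,0,0,0,0,-0.6,4,0,0,0,-0.8,-1.2,5,0,0,0,-1.66,-1.2,5,0,0,0,-1.66,-1.2,5,0,0,0,-1.66,-1.2,5,0,0,0]

```text
clock: 17.53
tcp_pos: [0.5401, 0.1011, 0.202]
orientation: [0.001, -0.006, 1.0, 0.001]
wrist_force: [-0.1, -0.8, -0.0]
finger_gap: 0.034
grip_force: 0.0
```

```bash
python3 - <<'E'
from h import *
s=status.get_state();print(turn(3.1226),s["tcp_pos"])
im,K,T=cam("wrist");np.savez("w6",im=im,K=K,T=T);cv2.imwrite("pics/w6.png",im)
E
```

```text
[-0.00168166  0.00157348 -0.03127788] [0.54010964 0.10110481 0.20202351]
```

View pics/w6.png

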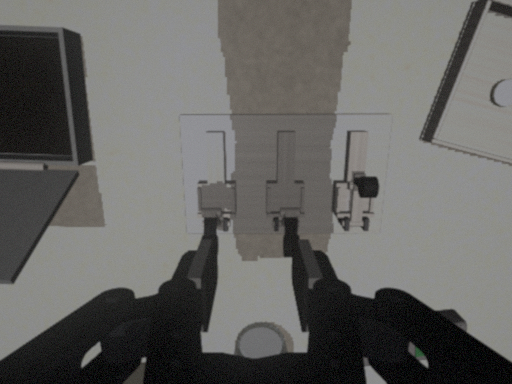

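Both near clips stand up, the third is down, the disc is still in the tray at (502,93). Next the middle strip.

>>> apply_moves:
  moves: [-1.2,-1,0,0,0,-0.031,-2.4,-2,0,0,0,-0.031,-3.2,-3.4,0,0,0,-0.031,-3.48,-5,0,0,0,-0.031,-3.48,-6.5,0,0,0,-0.031,-3.48,-8,0,0,0,-0.031,-3.48,-9.5,-0.5,0,0,-0.031,-3.48,-11,-1,0,0,-0.031,-3.48,-12.37,-2,0,0,-0.031,-3.48,-12.37,-2,0,0,-0.031,-3.48,-12.37,-2,0,0,-0.031]
  claw: 42

```text
clock: 18.5
tcp_pos: [0.4528, -0.2092, 0.1488]
orientation: [-0.002, 0.011, 1.0, 0.002]
wrist_force: [-0.9, 0.0, 0.6]
finger_gap: 0.0359
grip_force: 0.0
```

```bash
python3 - <<'E'
from h import *
s=status.get_state();print(turn(3.1196),s["tcp_pos"],s["joint_pos"].round(2))
im,K,T=cam("wrist");np.savez("w7",im=im,K=K,T=T);cv2.imwrite("pics/w7.png",im)
for p in pieces(im,K,T): print(p)
E
```

```text
[-0.00428592 -0.00320064 -0.00015784] [ 0.45277495 -0.20919307  0.14884874] [-0.59  0.22 -0.31  1.05  0.   -0.57]
(2543.0, array([ 471.5, -310. ]), array([76.1, 26.5]), 0.007)
(2469.0, array([ 470. , -207.8]), array([25.7, 75.5]), -0.023)
(1180.0, array([ 416.2, -217.3]), array([271.8,   4. ]), 1.549)
```

>>> apply_moves:
  moves: [0,0.05,-1.5,0,0,0,0,0.05,-3,0,0,0,0,0.05,-4.3,0,0,0,0,0.05,-5,0,0,0,0,0.05,-5.35,0,0,0,0,0.05,-5.35,0,0,0]

```text
clock: 19.05
tcp_pos: [0.453, -0.2048, 0.0163]
orientation: [-0.001, 0.008, 1.0, 0.002]
wrist_force: [-0.6, 1.0, 0.2]
finger_gap: 0.036
grip_force: 0.0
```

>>> apply_moves:
  moves: [0,0,0,0,0,0,0,0,0,0,0,0,0,0,0,0,0,0,0,0,0,0,0,0,0,0,0,0,0,0]
  claw: 0
  newtons: 35

```text
clock: 19.47
tcp_pos: [0.4543, -0.2072, 0.0186]
orientation: [0.001, 0.009, 1.0, 0.0]
wrist_force: [0.8, 0.5, 0.3]
finger_gap: -0.0003
grip_force: 0.0
```

>>> apply_moves:
  moves: [0,0,0.8,0,0,0,0,0,2,0,0,0,0,0,3.4,0,0,0,0,0,4.8,0,0,0,0,0,4.8,0,0,0]

```text
clock: 19.88
tcp_pos: [0.4571, -0.2091, 0.1448]
orientation: [0.005, 0.009, 1.0, -0.002]
wrist_force: [1.0, -1.1, -0.1]
finger_gap: 0.0001
grip_force: 0.0
```

```bash
python3 - <<'E'
from h import *
s=status.get_state();print(turn(3.1566),s["tcp_pos"],s["finger_gap"])
im,K,T=cam("wrist");np.savez("w8",im=im,K=K,T=T);cv2.imwrite("pics/w8.png",im)
E
```

```text
[0.00458532 0.010151   0.03355199] [ 0.45713886 -0.20914293  0.14475335] 7.073477971957266e-05
```

View pics/w8.png

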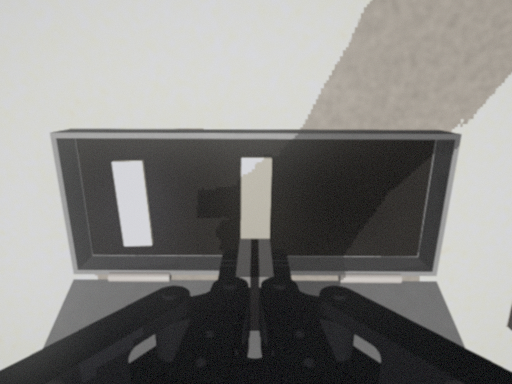

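The fingers closed just above the strip, which still lies at (256,197); I go back lower.

>>> apply_moves:
  moves: [0,0,0,0,0,0,0,0,0,0,0,0,0,0,0,0,0,0]
  claw: 42

```text
clock: 20.18
tcp_pos: [0.4526, -0.2061, 0.1362]
orientation: [-0.001, 0.009, 1.0, 0.002]
wrist_force: [-0.4, -0.2, 0.5]
finger_gap: 0.0354
grip_force: 0.0
```

```bash
python3 - <<'E'
from h import *
s=status.get_state();print(turn(3.1196),s["tcp_pos"],s["finger_gap"],s["joint_pos"].round(3),s["qvel"].round(3))
im,K,T=cam("wrist")
for p in pieces(im,K,T): print(p)
E
```

```text
[-0.00319752 -0.00188958 -0.00345024] [ 0.45262222 -0.20614438  0.13622216] 0.03535518900673075 [-0.59   0.225 -0.334  1.016  0.002 -0.571] [ 0.003  0.008  0.     0.001 -0.     0.001]
(2745.5, array([ 471.3, -310.1]), array([75.9, 26.3]), 0.007)
(2676.0, array([ 470. , -207.3]), array([25.3, 75.3]), -0.034)
(1379.0, array([ 416.1, -220.2]), array([265.6,   3.8]), 1.553)
```

>>> apply_moves:
  moves: [0,-0.04,-1.5,0,0,-0.006,0,-0.04,-3,0,0,-0.006,0,-0.04,-4,0,0,-0.006,0,-0.04,-4.6,0,0,-0.006,0,-0.04,-4.92,0,0,-0.006,0,-0.04,-4.92,0,0,-0.006,0,-0.04,-4.92,0,0,-0.006,0,-0.04,-4.92,0,0,-0.006]

```text
clock: 20.9
tcp_pos: [0.4539, -0.2079, 0.0148]
orientation: [0.0, 0.012, 1.0, 0.001]
wrist_force: [-0.2, -0.1, -0.4]
finger_gap: 0.0359
grip_force: 0.0
```

>>> apply_moves:
  moves: [0,0,0,0,0,0,0,0,0,0,0,0,0,0,0,0,0,0,0,0,0,0,0,0,0,0,0,0,0,0]
  claw: 0
  newtons: 35

```text
clock: 21.32
tcp_pos: [0.4542, -0.2081, 0.0153]
orientation: [0.001, 0.012, 1.0, 0.0]
wrist_force: [-0.4, 0.5, 5.4]
finger_gap: 0.0229
grip_force: 34.8
```

>>> apply_moves:
  moves: [0,0,0.8,0,0,0,0,0,2,0,0,0,0,0,3.4,0,0,0.02,0,0.8,4.6,0,0,0.04,0,2,4.8,0,0,0.04,0,3.3,4.8,0,0,0.04,0,4.6,4.8,0,0,0.04,0.2,5.9,4.8,0,0,0.04,0.4,7.2,4.8,0,0,0.04,0.6,8.5,4.8,0,0,0.04,0.8,9.6,4.8,0,0,0.04,0.9,10.4,4.8,0,0,0.04,0.9,10.92,4.8,0,0,0.04,0.9,10.92,4.8,0,0,0.04,0.9,10.92,4.8,0,0,0.04,0.9,10.92,4.8,0,0,0.04]

```text
clock: 22.65
tcp_pos: [0.4759, 0.0649, 0.1344]
orientation: [-0.0, -0.008, 1.0, 0.001]
wrist_force: [0.0, 0.5, -0.1]
finger_gap: 0.0229
grip_force: 34.3
```

```bash
python3 - <<'E'
from h import *
s=status.get_state();print(turn(3.1566),s["tcp_pos"],s["finger_gap"])
im,K,T=cam("wrist");np.savez("w9",im=im,K=K,T=T);cv2.imwrite("pics/w9.png",im)
E
```

```text
[-0.00137775 -0.0001558  -0.00046762] [0.47586566 0.06487564 0.13439244] 0.022920554620271236
```

View pics/w9.png

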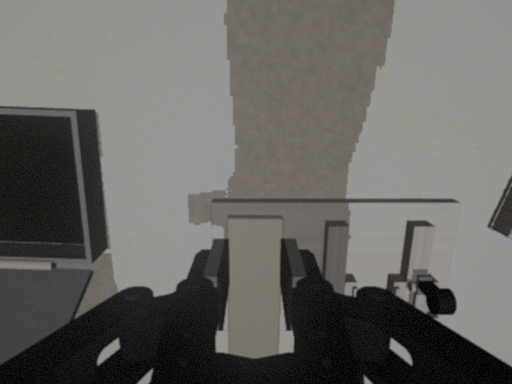

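The strip is held straight; its near end runs from (229,216) to (282,216).

```bash
python3 - <<'E'
from h import *
d=np.load("w9.npz");K,T=d["K"],d["T"]
a=onz(K,T,229,216,.1295);b=onz(K,T,282.5,216,.1295);print(a.round(4),b.round(4),(a+b)/2+np.array([.0375,0,0]))
for u in[(325,348),(404,433)]: print([onz(K,T,v,224,.026).round(4) for v in u])
E
```

```text
[0.4542 0.0553 0.1295] [0.4539 0.0787 0.1295] [0.49156205 0.06701853 0.1295    ]
[array([0.4966, 0.1214, 0.026 ]), array([0.4963, 0.139 , 0.026 ])]
[array([0.4956, 0.1819, 0.026 ]), array([0.4953, 0.2041, 0.026 ])]
```

>>> apply_moves:
  moves: [0,-0.02,-1.2,0,0,0,0,-0.02,-2.4,0,0,0,0,-0.02,-3.2,0,0,0,0,-0.02,-3.7,0,0,0,0,-0.02,-3.84,0,0,0,0,-0.02,-3.84,0,0,0,0,-0.02,-3.84,0,0,0,0,-0.02,-3.84,0,0,0]

```text
clock: 23.37
tcp_pos: [0.4772, 0.0644, 0.0397]
orientation: [0.001, -0.007, 1.0, 0.001]
wrist_force: [-0.3, -0.0, -0.2]
finger_gap: 0.0232
grip_force: 34.3
```

```bash
python3 - <<'E'
from h import *
s=status.get_state();print(turn(3.1566),s["tcp_pos"],s["wrist_force"])
im,K,T=cam("wrist");np.savez("w10",im=im,K=K,T=T);cv2.imwrite("pics/w10.png",im)
g=cv2.cvtColor(im,cv2.COLOR_BGR2GRAY)
for r in(210,220,226,232,240): 
    e=cv2.Sobel(g[r-1:r+2].mean(0)[None].astype(np.float32),cv2.CV_32F,1,0)[0]; k=np.where(abs(e)>25)[0]; print(r,k[k<480].tolist())
E
```

```text
[-0.00164254  0.00250518  0.00011473] [0.47724579 0.06436258 0.03966199] [-0.31327521 -0.00326968 -0.1668187 ]
210 [24, 25, 26, 27, 28, 203, 204, 205, 206, 387, 388, 389]
220 [5, 25, 26, 27, 28, 29, 30, 185, 186, 187, 196, 197, 198, 203, 204, 205, 227, 228, 229, 281, 282, 284, 385, 386, 387, 388]
226 [26, 27, 28, 29, 30, 31, 32, 150, 151, 152, 153, 173, 225, 227, 228, 229, 281, 282, 284, 385, 386, 387]
232 [28, 29, 30, 31, 32, 147, 148, 149, 150, 225, 227, 228, 229, 281, 282, 284, 384, 385, 386]
240 [6, 13, 29, 30, 31, 32, 33, 34, 148, 149, 150, 151, 211, 212, 213, 214, 224, 225, 227, 228, 229, 230, 278, 279, 280, 281, 282, 284, 285, 286, 294, 295, 296, 297, 383, 384, 385]
```

View pics/w10.png

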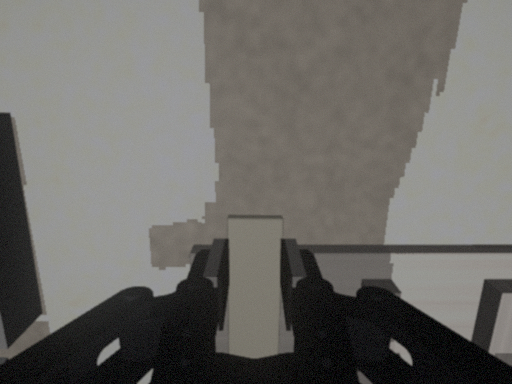

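>>> apply_moves:
  moves: [0.3,0.01,-0.04,0,0,0,0.6,0.01,-0.04,0,0,0,0.9,0.01,-0.04,0,0,0,1.1,0.02,-0.04,0,0,0,1.3,0.02,-0.04,0,0,0,1.45,0.02,-0.04,0,0,0,1.45,0.02,-0.04,0,0,0,1.45,0.02,-0.04,0,0,0]

```text
clock: 24.08
tcp_pos: [0.5124, 0.0653, 0.0374]
orientation: [-0.0, -0.008, 1.0, 0.001]
wrist_force: [-0.4, 0.3, -0.7]
finger_gap: 0.0233
grip_force: 34.4
```

>>> apply_moves:
  moves: [0.06,0,0,0,0,0,0.12,0,0,0,0,0,0.18,0,0,0,0,0,0.22,0,0,0,0,0,0.22,0,0,0,0,0,0.22,0,0,0,0,0]

```text
clock: 24.58
tcp_pos: [0.5179, 0.0652, 0.0376]
orientation: [0.0, -0.008, 1.0, 0.001]
wrist_force: [0.2, -0.5, -0.1]
finger_gap: 0.0233
grip_force: 34.3
```

>>> apply_moves:
  moves: [0.06,0,0,0,0,0,0.12,0,0,0,0,0,0.12,0,0,0,0,0,0.12,0,0,0,0,0]

```text
clock: 24.92
tcp_pos: [0.5203, 0.0652, 0.0374]
orientation: [-0.0, -0.008, 1.0, 0.001]
wrist_force: [-1.7, -1.0, 1.0]
finger_gap: 0.0232
grip_force: 34.4
```

>>> apply_moves:
  moves: [0.05,0,0,0,0,0,0.08,0,0,0,0,0,0.08,0,0,0,0,0,0.08,0,0,0,0,0]

```text
clock: 25.25
tcp_pos: [0.5204, 0.0653, 0.0373]
orientation: [-0.002, -0.008, 1.0, 0.001]
wrist_force: [-6.9, -0.3, 5.3]
finger_gap: 0.0229
grip_force: 35.1
```

>>> apply_moves:
  moves: [-0.07,0,-0.03,0,0,0,-0.07,0,-0.03,0,0,0,-0.07,0,-0.03,0,0,0]

```text
clock: 25.5
tcp_pos: [0.5203, 0.0653, 0.0373]
orientation: [-0.0, -0.008, 1.0, 0.001]
wrist_force: [-4.9, -0.9, 6.4]
finger_gap: 0.0234
grip_force: 35.2
```

>>> apply_moves:
  moves: [0,0,0,0,0,0,0,0,0,0,0,0,0,0,0,0,0,0,0,0,0,0,0,0]
  claw: 42

```text
clock: 25.83
tcp_pos: [0.5216, 0.0653, 0.0369]
orientation: [0.001, -0.008, 1.0, 0.001]
wrist_force: [-0.3, 0.4, 0.2]
finger_gap: 0.0359
grip_force: 0.0
```

>>> apply_moves:
  moves: [0,0,0.8,0,0,0,0,0,2,0,0,0,0.4,0,3.4,0,0,0,1,0,4.8,0,0,0,1,0,5.4,0,0,0,1,0,5.4,0,0,0,1,0,5.4,0,0,0]

```text
clock: 26.42
tcp_pos: [0.547, 0.0652, 0.1726]
orientation: [0.001, -0.008, 1.0, 0.001]
wrist_force: [1.1, -0.2, -1.1]
finger_gap: 0.0358
grip_force: 0.0
```

```bash
python3 - <<'E'
from h import *
s=status.get_state();print(turn(3.1566),s["tcp_pos"])
im,K,T=cam("wrist");np.savez("w11",im=im,K=K,T=T);cv2.imwrite("pics/w11.png",cv2.resize(im[60:260,130:400],None,fx=2.9,fy=2.9,interpolation=cv2.INTER_CUBIC))
E
```

```text
[-0.0016546   0.00271961 -0.00052825] [0.5469974  0.06523193 0.1726084 ]
```

View pics/w11.png

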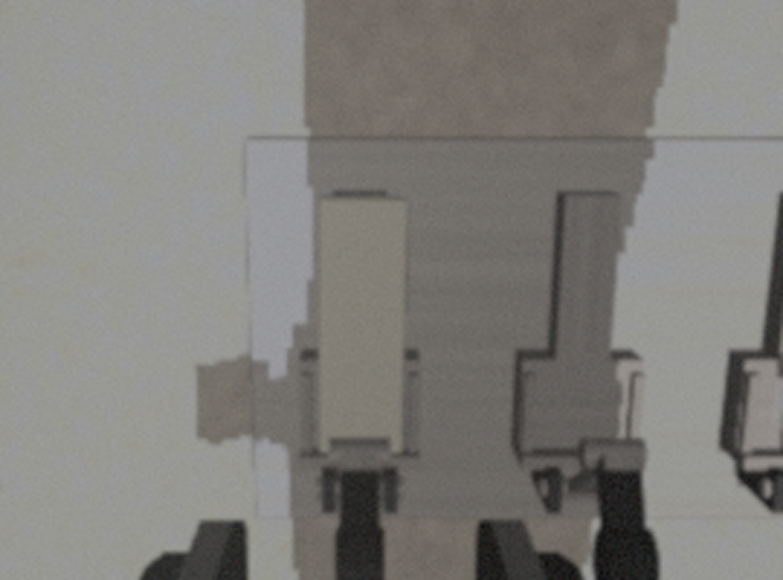

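Strip 1 lies on its bed between the rails, far end at the end stop, under the raised clip. I lower that clip.

>>> apply_moves:
  moves: [1.5,0.03,0,0,0,0,1.5,0.03,-1.2,0,0,0,1.5,0.03,-2.4,0,0,0,1.5,0.03,-3.3,0,0,0,1.5,0.03,-3.82,0,0,0,1.5,0.03,-3.82,0,0,0,1.5,0.03,-3.82,0,0,0]

```text
clock: 27.05
tcp_pos: [0.5814, 0.0661, 0.074]
orientation: [-0.002, -0.008, 1.0, 0.001]
wrist_force: [0.1, -1.0, 0.6]
finger_gap: 0.036
grip_force: 0.0
```

>>> apply_moves:
  moves: [0,0,0,0,0,0,0,0,0,0,0,0,0,0,0,0,0,0,0,0,0,0,0,0,0,0,0,0,0,0]
  claw: 0
  newtons: 25

```text
clock: 27.47
tcp_pos: [0.5843, 0.0656, 0.0774]
orientation: [0.001, -0.008, 1.0, 0.0]
wrist_force: [-0.5, -2.7, 2.7]
finger_gap: 0.0111
grip_force: 27.8
```

>>> apply_moves:
  moves: [-0.24,0,0,0,0,0,-0.48,-0.01,-0.05,0,0,0,-0.85,-0.01,-0.18,0,0,0,-1.19,-0.02,-0.38,0,0,0,-1.41,-0.02,-0.57,0,0,0,-1.54,-0.02,-0.71,0,0,0,-1.54,-0.02,-0.71,0,0,0,-1.54,-0.02,-0.71,0,0,0]

```text
clock: 28.13
tcp_pos: [0.5458, 0.065, 0.0596]
orientation: [0.001, -0.008, 1.0, 0.0]
wrist_force: [-0.8, -3.4, 4.8]
finger_gap: 0.0116
grip_force: 30.5
```

Release, rise, and check numerically where the knob is and where the strip lies.

>>> apply_moves:
  moves: [0,0,0,0,0,0,0,0,0,0,0,0,0,0,0,0,0,0,0,0,0,0,0,0]
  claw: 42

```text
clock: 28.47
tcp_pos: [0.5447, 0.0659, 0.0581]
orientation: [-0.0, -0.008, 1.0, 0.001]
wrist_force: [0.0, -0.6, -0.2]
finger_gap: 0.0358
grip_force: 0.0
```

>>> apply_moves:
  moves: [0,0,1.2,0,0,0,0,0,2.6,0,0,0,0,0,4,0,0,0,0.2,0,5.5,0,0,0,0.2,0,5.8,0,0,0,0.2,0,5.8,0,0,0,0.2,0,5.8,0,0,0]

```text
clock: 29.05
tcp_pos: [0.5501, 0.0657, 0.2032]
orientation: [0.0, -0.008, 1.0, 0.001]
wrist_force: [-0.4, -0.7, -0.5]
finger_gap: 0.0357
grip_force: 0.0
```

```bash
cat > chk.py <<'E'
from h import *
s=status.get_state();print(turn(3.1566),s["tcp_pos"])
im,K,T=cam("wrist");np.savez("wl",im=im,K=K,T=T)
g=cv2.cvtColor(im,cv2.COLOR_BGR2GRAY);n,l,st,ce=cv2.connectedComponentsWithStats((g<45).astype(np.uint8))
for i in range(1,n):
    if st[i,4]>80 and ce[i,1]<240 and ce[i,0]>100: print(st[i],ce[i].round(1),onz(K,T,*ce[i],.063).round(4))
# strip vs bench: warm/bright tint
for y in (.0655,.1305):
    col=[]
    for x in np.arange(.485,.56,.0025):
        u,v=proj(K,T,(x,y,.032)).round().astype(int); col.append(int(im[v,u,2])-int(im[v,u,0]) if 0<=v<384 else None)
    print(y,col)
E
python3 chk.py
```

```text
[-0.00192447  0.00039874 -0.00076664] [0.55006509 0.06570095 0.20320433]
[108  39  17 103 621] [116.2  87.4] [ 0.473  -0.0402  0.063 ]
[393 166  29  20 445] [409.  175.1] [0.5385 0.1962 0.063 ]
[247 170  13  21 206] [253.3 179.5] [0.5444 0.0668 0.063 ]
[327 206  17  39 548] [334.4 226.7] [0.5853 0.138  0.063 ]
0.0655 [6, 6, 8, 5, 8, 5, 12, 12, 12, 15, 13, 16, 12, 12, 14, 12, 15, 15, 12, 13, 12, 9, 7, 2, 4, 2, 2, 2, 2, 2, 0]
0.1305 [8, 5, 6, 6, 7, 5, 6, 9, 7, 6, 8, 8, 7, 5, 6, 7, 6, 10, 5, 6, 7, 6, 6, 5, 5, 5, 5, 4, 7, 4, 7]
```

>>> apply_moves:
  moves: [-1.2,-0.8,0,0,0,-0.008,-2.4,-1.8,0,0,0,-0.008,-3.4,-3,0,0,0,-0.008,-3.81,-4.5,0,0,0,-0.008,-3.81,-6,0,0,0,-0.008,-3.81,-7.5,0,0,0,-0.008,-3.81,-9,0,0,0,-0.008,-3.81,-10.5,0,0,0,-0.008,-3.81,-12,-0.6,0,0,-0.008,-3.81,-13.5,-1.6,0,0,-0.008,-3.81,-14.6,-2.8,0,0,-0.008,-3.81,-15.04,-3.2,0,0,-0.008,-3.81,-15.04,-3.2,0,0,-0.008,-3.81,-15.04,-3.2,0,0,-0.008,-3.81,-15.04,-3.2,0,0,-0.008]

```text
clock: 30.35
tcp_pos: [0.4545, -0.309, 0.1234]
orientation: [-0.0, -0.004, 1.0, 0.002]
wrist_force: [0.0, 0.9, -0.0]
finger_gap: 0.0362
grip_force: 0.0
```

```bash
python3 - <<'E'
from h import *
s=status.get_state();print(turn(3.1486),s["tcp_pos"])
im,K,T=cam("wrist")
for p in pieces(im,K,T): print(p)
E
```

```text
[-0.00333659 -0.00079554 -0.00132264] [ 0.45452924 -0.30904892  0.12340878]
(2873.5, array([ 471.5, -310.9]), array([74.6, 25.2]), 0.009)
(480.0, array([ 414.7, -305.6]), array([96.8,  3.5]), 1.552)
```

>>> apply_moves:
  moves: [0,-0.06,-1.5,0,0,0,0,-0.06,-2.8,0,0,0,0,-0.06,-3.7,0,0,0,0,-0.06,-4.2,0,0,0,0,-0.06,-4.37,0,0,0,0,-0.06,-4.37,0,0,0,0,-0.06,-4.37,0,0,0,0,-0.06,-4.37,0,0,0]

```text
clock: 31.07
tcp_pos: [0.4562, -0.3125, 0.0162]
orientation: [0.001, -0.004, 1.0, -0.0]
wrist_force: [0.4, -0.0, 0.6]
finger_gap: 0.0361
grip_force: 0.0
```

>>> apply_moves:
  moves: [0,0,0,0,0,0,0,0,0,0,0,0,0,0,0,0,0,0,0,0,0,0,0,0,0,0,0,0,0,0]
  claw: 0
  newtons: 35

```text
clock: 31.48
tcp_pos: [0.456, -0.3127, 0.0162]
orientation: [0.001, -0.004, 1.0, -0.0]
wrist_force: [0.7, 2.2, 5.1]
finger_gap: 0.0228
grip_force: 34.0
```

>>> apply_moves:
  moves: [0,0,0.8,0,0,0,0,0,2,0,0,0,0,0,3.4,0,0,0.008,0,1,4.6,0,0,0.008,0,2.4,4.8,0,0,0.008,0,3.9,4.8,0,0,0.008,0,5.4,4.8,0,0,0.008,0,6.9,4.8,0,0,0.008,0,8.4,4.8,0,0,0.008,0.1,9.9,4.8,0,0,0.008,0.3,11.4,4.8,0,0,0.008,0.5,12.9,4.8,0,0,0.008,0.7,14.4,4.8,0,0,0.008,0.8,15.9,4.8,0,0,0.008,0.8,17,4.8,0,0,0.008,0.8,17.71,4.8,0,0,0.008,0.8,17.71,4.8,0,0,0.008,0.8,17.71,4.8,0,0,0.008,0.8,17.71,4.8,0,0,0.008]

```text
clock: 33.07
tcp_pos: [0.475, 0.1303, 0.1348]
orientation: [0.0, -0.008, 1.0, 0.001]
wrist_force: [-0.0, 0.8, 0.2]
finger_gap: 0.0225
grip_force: 34.4
```

```bash
python3 - <<'E'
from h import *
s=status.get_state();print(turn(3.1566),s["tcp_pos"],s["finger_gap"])
im,K,T=cam("wrist");z=s["tcp_pos"][2]-.0062
g=cv2.cvtColor(im,cv2.COLOR_BGR2GRAY).astype(np.float32)
e=cv2.Sobel(g,cv2.CV_32F,0,1)[190:240,240:270].mean(1);r=190+np.argmax(abs(e))
h=cv2.Sobel(g,cv2.CV_32F,1,0)[r+5:r+15].mean(0);L=215+np.argmax(abs(h[215:240]));R=270+np.argmax(abs(h[270:295]))
print(r,L,R,[onz(K,T,u,r,z).round(4) for u in(L,R)],"end+37.5:",onz(K,T,256,r,z)[0]+.0375)
E
```

```text
[-0.00127335  0.00097438 -0.00046455] [0.4749759  0.13028198 0.13476074] 0.022478178482495642
198 227 282 [array([0.4456, 0.1199, 0.1286]), array([0.4452, 0.1437, 0.1286])] end+37.5: 0.48289196294704845
```

>>> apply_moves:
  moves: [0,0,-1.2,0,0,0,0,0,-2.4,0,0,0,0,0,-3.2,0,0,0,0,0,-3.7,0,0,0,0,0,-3.83,0,0,0,0,0,-3.83,0,0,0,0,0,-3.83,0,0,0,0,0,-3.83,0,0,0]

```text
clock: 33.78
tcp_pos: [0.476, 0.1304, 0.0397]
orientation: [0.001, -0.007, 1.0, 0.001]
wrist_force: [0.1, -0.6, -0.0]
finger_gap: 0.0227
grip_force: 34.4
```

```bash
python3 - <<'E'
from h import *
s=status.get_state();print(s["tcp_pos"],s["finger_gap"],s["wrist_force"])
im,K,T=cam("wrist");z=s["tcp_pos"][2]-.0062
g=cv2.cvtColor(im,cv2.COLOR_BGR2GRAY).astype(np.float32)
e=cv2.Sobel(g,cv2.CV_32F,0,1)[190:260,238:272].mean(1);k=np.argsort(-abs(e))[:6]+190
for r in k: print(r,e[r-190].round(0),onz(K,T,256,r,z)[0]+.0375)
E
```

```text
[0.47604212 0.13042996 0.03972543] 0.022681548863733577 [ 0.08974697 -0.64043193 -0.02461626]
215 137.0 0.49174382678573403
212 -112.0 0.4903493988242658
216 107.0 0.4922102725981436
211 -105.0 0.4898862188250917
214 78.0 0.4912782006571858
217 48.0 0.49267754026076693
```

>>> apply_moves:
  moves: [0.3,0.01,-0.06,0,0,0,0.6,0.01,-0.06,0,0,0,0.9,0.01,-0.06,0,0,0,1.1,0.02,-0.06,0,0,0,1.3,0.02,-0.06,0,0,0,1.45,0.02,-0.06,0,0,0,1.45,0.02,-0.06,0,0,0,1.45,0.02,-0.06,0,0,0]

```text
clock: 34.5
tcp_pos: [0.5126, 0.1314, 0.0381]
orientation: [0.001, -0.008, 1.0, 0.001]
wrist_force: [-2.0, -0.2, 5.8]
finger_gap: 0.0226
grip_force: 35.5
```

>>> apply_moves:
  moves: [0.06,0,0,0,0,0,0.12,0,0,0,0,0,0.18,0,0,0,0,0,0.26,0,0,0,0,0,0.26,0,0,0,0,0,0.26,0,0,0,0,0]

```text
clock: 35.0
tcp_pos: [0.5184, 0.1315, 0.0382]
orientation: [0.001, -0.008, 1.0, 0.001]
wrist_force: [-4.7, 0.1, 9.1]
finger_gap: 0.0227
grip_force: 35.8
```

>>> apply_moves:
  moves: [0.05,0,0,0,0,0,0.1,0,0,0,0,0,0.1,0,0,0,0,0,0.1,0,0,0,0,0]

```text
clock: 35.33
tcp_pos: [0.5205, 0.1315, 0.0381]
orientation: [0.0, -0.008, 1.0, 0.001]
wrist_force: [-5.0, 0.0, 8.7]
finger_gap: 0.0227
grip_force: 36.0
```

>>> apply_moves:
  moves: [0,0,0.04,0,0,0,0,0,0.04,0,0,0,0,0,0.04,0,0,0]

```text
clock: 35.58
tcp_pos: [0.5205, 0.1314, 0.0382]
orientation: [0.0, -0.008, 1.0, 0.001]
wrist_force: [-2.0, 0.7, 3.7]
finger_gap: 0.0225
grip_force: 34.9
```

>>> apply_moves:
  moves: [0.06,0,0,0,0,0,0.06,0,0,0,0,0,0.06,0,0,0,0,0]

```text
clock: 35.83
tcp_pos: [0.5206, 0.1314, 0.0382]
orientation: [-0.001, -0.008, 1.0, 0.001]
wrist_force: [-5.3, -0.0, 6.0]
finger_gap: 0.0226
grip_force: 35.6
```

>>> apply_moves:
  moves: [-0.05,0,0,0,0,0,-0.05,0,0,0,0,0]

```text
clock: 36.0
tcp_pos: [0.5205, 0.1314, 0.0382]
orientation: [0.0, -0.008, 1.0, 0.001]
wrist_force: [-2.2, 1.1, 2.6]
finger_gap: 0.0226
grip_force: 35.0
```

>>> apply_moves:
  moves: [0,0,0,0,0,0,0,0,0,0,0,0,0,0,0,0,0,0,0,0,0,0,0,0]
  claw: 42

```text
clock: 36.33
tcp_pos: [0.5208, 0.1312, 0.0381]
orientation: [0.0, -0.008, 1.0, 0.001]
wrist_force: [0.0, -0.4, -0.2]
finger_gap: 0.0359
grip_force: 0.0
```

>>> apply_moves:
  moves: [0,0,0.8,0,0,0,0,0,2,0,0,0,0,0,3.4,0,0,0,1,0,4.6,0,0,0,1.5,0,5.4,0,0,0,1.5,0,5.4,0,0,0,1.5,0,5.4,0,0,0,1.5,0,5.4,0,0,0]

```text
clock: 37.0
tcp_pos: [0.5569, 0.1311, 0.172]
orientation: [-0.001, -0.008, 1.0, 0.001]
wrist_force: [-0.5, -0.7, -0.8]
finger_gap: 0.0358
grip_force: 0.0
```

```bash
python3 chk.py; python3 - <<'E'
from h import *
d=np.load("wl.npz");im,K,T=d["im"],d["K"],d["T"]
for x in(.51,.525):
  for yc in(.0655,.131):
    print(x,yc,[int(im[v,u].mean()) for u,v in [proj(K,T,(x,yc+o,.032)).round().astype(int) for o in np.arange(-.02,.0201,.0025)]])
E
```

```text
[-0.00151801 -0.00159304 -0.00047303] [0.55694162 0.13113615 0.17203017]
[330 164  23  23 442] [341.7 174.6] [0.5388 0.1972 0.063 ]
[164 168  13  24  93] [171.2 178.1] [0.5435 0.0716 0.063 ]
[247 210  16  44 601] [254.  232.4] [0.5855 0.1334 0.063 ]
0.0655 [-2, -5, -5, -5, -5, -5, 4, -5, -6, -4, -4, -5, -3, -4, -4, -2, -4, -5, -6, -4, -4, 6, 5, -2, -3, -1, 0, 2, -1, 1, 4]
0.1305 [5, 9, 5, 5, 8, 8, 12, 13, 12, 12, 14, 10, 13, 11, 14, 12, 12, 12, 15, 12, 12, 11, 12, 12, 13, 14, 12, 12, 10, 12, 14]
0.51 0.0655 [145, 148, 148, 148, 143, 147, 146, 147, 145, 144, 146, 147, 148, 148, 96, 123, 144]
0.51 0.131 [105, 101, 105, 102, 110, 119, 119, 119, 121, 119, 121, 120, 118, 118, 96, 103, 98]
0.525 0.0655 [148, 146, 144, 148, 147, 148, 146, 145, 147, 145, 148, 148, 148, 145, 93, 114, 146]
0.525 0.131 [100, 102, 102, 102, 104, 122, 123, 120, 119, 116, 120, 118, 119, 115, 101, 99, 97]
```

>>> apply_moves:
  moves: [1.06,0.02,0,0,0,0,1.06,0.02,-1.2,0,0,0,1.06,0.02,-2.4,0,0,0,1.06,0.02,-3.3,0,0,0,1.06,0.02,-3.8,0,0,0,1.06,0.02,-3.8,0,0,0,1.06,0.02,-3.8,0,0,0]

```text
clock: 37.63
tcp_pos: [0.5822, 0.1316, 0.0763]
orientation: [-0.002, -0.008, 1.0, 0.001]
wrist_force: [-0.9, -0.8, 0.7]
finger_gap: 0.0356
grip_force: 0.0
```

>>> apply_moves:
  moves: [0,0,0,0,0,0,0,0,0,0,0,0,0,0,0,0,0,0,0,0,0,0,0,0,0,0,0,0,0,0]
  claw: 0
  newtons: 25

```text
clock: 38.05
tcp_pos: [0.5851, 0.1316, 0.0794]
orientation: [0.001, -0.008, 1.0, 0.001]
wrist_force: [-0.6, -1.5, 5.0]
finger_gap: 0.0117
grip_force: 27.7
```

>>> apply_moves:
  moves: [-0.24,0,0,0,0,0,-0.48,-0.01,-0.05,0,0,0,-0.85,-0.01,-0.18,0,0,0,-1.19,-0.02,-0.38,0,0,0,-1.41,-0.02,-0.57,0,0,0,-1.54,-0.02,-0.71,0,0,0,-1.54,-0.02,-0.71,0,0,0,-1.54,-0.02,-0.71,0,0,0]

```text
clock: 38.72
tcp_pos: [0.5461, 0.131, 0.0613]
orientation: [0.001, -0.008, 1.0, 0.001]
wrist_force: [-0.2, -2.5, 5.7]
finger_gap: 0.0114
grip_force: 31.2
```

>>> apply_moves:
  moves: [0,0,0,0,0,0,0,0,0,0,0,0,0,0,0,0,0,0,0,0,0,0,0,0]
  claw: 42

```text
clock: 39.05
tcp_pos: [0.5455, 0.1315, 0.06]
orientation: [-0.0, -0.008, 1.0, 0.001]
wrist_force: [0.4, -0.1, -0.1]
finger_gap: 0.036
grip_force: 0.0
```

>>> apply_moves:
  moves: [0,0,1.2,0,0,0,0,0,2.6,0,0,0,0,0,4,0,0,0,0.2,0,5.5,0,0,0,0.2,0,6.2,0,0,0,0.2,0,6.2,0,0,0,0.2,0,6.2,0,0,0]

```text
clock: 39.63
tcp_pos: [0.5516, 0.1314, 0.2163]
orientation: [0.001, -0.008, 1.0, 0.001]
wrist_force: [-0.7, 0.1, -1.2]
finger_gap: 0.0358
grip_force: 0.0
```

```bash
python3 chk.py; python3 - <<'E'
from h import *
d=np.load("wl.npz");im,K,T=d["im"],d["K"],d["T"];g=cv2.cvtColor(im,cv2.COLOR_BGR2GRAY)
m=np.zeros_like(g);c=np.int32([proj(K,T,(.4625+dx,.3355+dy,.008)) for dx,dy in[(.05,.05),(.05,-.05),(-.05,-.05),(-.05,.05)]]);print(c.tolist())
# disc in tray via top view
im,K,T=cam("top");g=cv2.cvtColor(im,cv2.COLOR_BGR2GRAY)
u,v=proj(K,T,(.4621,.3337,.011)).round().astype(int);print(u,v);print(g[v-9:v+10:2,u-12:u+13:2])
E
```

```text
[-0.00208485  0.00264532 -0.00066037] [0.55156572 0.13144665 0.21626846]
[456   0  56  17 336] [488.2   6.6] [0.4112 0.3095 0.063 ]
[319 160  19  19 300] [328.2 168.8] [0.5388 0.1974 0.063 ]
[247 163  14  21 236] [253.4 173.1] [0.5436 0.1327 0.063 ]
0.0655 [-2, -5, -5, -4, -5, -4, -1, -5, -4, -4, -4, -6, -4, -4, -5, -3, -5, -6, -6, -5, -2, 7, 5, 2, 1, 0, 2, 1, 1, -2, 2]
0.1305 [5, 7, 5, 7, 5, 6, 9, 12, 10, 11, 11, 15, 10, 11, 13, 11, 12, 13, 13, 12, 12, 4, 4, 3, 4, -1, 1, 2, 0, 4, 1]
[[505, 134], [406, 133], [422, 22], [530, 24]]
147 239
[[110 112  93  95  95  94  95  93  93  38  73  77  81]
 [112 112  95  92  92  93  93  90  93  44  74  78  81]
 [110 111  93  91  91  91  92  90  90  51  75  78  81]
 [111 111 110  88  89  88  89  88  88  70  77  80  83]
 [112 110 111  89  87  87  87  87  86  77  77  79  85]
 [111 110 111  87  86  85  83  83  79  74  79  81  83]
 [110 110 110  93  82  81  82  81  69  72  77  82  84]
 [110 109 112 108  78  78  78  64  70  76  79  82  84]
 [110 109 111 111  75  73  65  65  71  75  79  83  85]
 [111 109 111 111  87  69  56  65  70  77  80  84  86]]
```

>>> apply_moves:
  moves: [0,-1.5,0,0,0,-0.034,0,-3,0,0,0,-0.034,0,-4.5,0,0,0,-0.034,0,-6,0,0,0,-0.034,0.2,-7.5,0,0,0,-0.034,0.6,-9,0,0,0,-0.034,1.1,-10.5,0,0,0,-0.034,1.6,-12,0,0,0,-0.034,2.18,-13.2,0,0,0,-0.034,2.18,-13.7,0,0,0,-0.034,2.18,-13.7,0,0,0,-0.034,2.18,-13.7,0,0,0,-0.034,2.18,-13.7,0,0,0,-0.034]
  claw: 42

```text
clock: 40.82
tcp_pos: [0.6044, -0.2098, 0.2142]
orientation: [-0.001, 0.009, 1.0, 0.002]
wrist_force: [0.2, -0.7, 0.0]
finger_gap: 0.0357
grip_force: 0.0
```

```bash
python3 - <<'E'
from h import *
s=status.get_state();print(turn(3.1226),s["tcp_pos"])
im,K,T=cam("wrist");g=cv2.cvtColor(im,cv2.COLOR_BGR2GRAY)
u=proj(K,T,(.606,-.211,.1067));print(u.round(0))
n,l,st,ce=cv2.connectedComponentsWithStats((g<45).astype(np.uint8))
for i in range(1,n):
    if st[i,4]>80: print(st[i],ce[i].round(1),onz(K,T,*ce[i],.1067).round(4))
for nme in("top","scene"):
    im,K,T=cam(nme);np.savez(nme+"2",im=im,K=K,T=T);g=cv2.cvtColor(im,cv2.COLOR_BGR2GRAY)
    d=np.load(nme+"0.npz");u=proj(K,T,(.4625,.3355,.008)).round().astype(int)
    df=cv2.absdiff(im,d["im"]).max(2)[u[1]-30:u[1]+30,u[0]-30:u[0]+30];df=cv2.medianBlur(df,3)
    y,x=np.where(df>7);print(nme,len(x))
    n,l,st,ce=cv2.connectedComponentsWithStats((df>7).astype(np.uint8))
    for i in range(1,n):
        if st[i,4]>15: print(st[i],onz(K,T,*(ce[i]+u-30),.010).round(4))
E
```

```text
[-0.00338146 -0.00209251 -0.00126726] [ 0.6043692  -0.20978781  0.21417264]
[250. 200.]
[  108     0   303    87 21399] [271.4  38. ] [ 0.4954 -0.1945  0.1067]
[409   0  15  40 233] [415.5  16.4] [ 0.4842 -0.1013  0.1067]
[405  39  13  32 110] [410.2  52.4] [ 0.5057 -0.1023  0.1067]
[    0   277   512   107 26888] [270.5 348.5] [ 0.7391 -0.1961  0.1067]
top 3600
[   0    0   60   60 3600] [0.4632 0.3368 0.01  ]
scene 3582
[   0    0   60   60 3582] [0.4618 0.3354 0.01  ]
```

```bash
python3 - <<'E'
from h import *
im,K,T=cam("wrist");g=cv2.cvtColor(im,cv2.COLOR_BGR2GRAY)
print(g[150:276:7,190:320:7])
for nme in("top","scene"):
    d=np.load(nme+"2.npz");d0=np.load(nme+"0.npz");K,T=d["K"],d["T"]
    u=proj(K,T,(.4625,.3355,.008)).round().astype(int)
    a=[cv2.cvtColor(q["im"],cv2.COLOR_BGR2GRAY).astype(float)[u[1]-18:u[1]+19,u[0]-18:u[0]+19] for q in(d,d0)]
    r=cv2.GaussianBlur(a[0]/np.median(a[0])-a[1]/np.median(a[1]),(3,3),0)
    print(nme,r.std().round(3));print((r[2:-2:2,2:-2:2]*100).round().astype(int))
E
```

```text
[[ 99  97  97  96  99 100  97  96  98  99  94  98  75  71  73  73  71  70
   72]
 [102  97  95  98 101 100  99  98  96  96  97  96  76  69  73  72  75  72
   68]
 [ 99  98  99 102  95  99 101 100  96  96  99  78  71  76  74  74  73  75
   75]
 [100 102 101 100  96 101 100 101  97  76  81  78  74  73  75  74  73  75
   72]
 [104  99 103 105 103 103 102 106  73  76  75  78  74  74  76  76  75  73
   76]
 [181 178 177 137 139 135 138 135  66  60 114 123 120 121 119 120 110 111
  113]
 [190 186 189 145 146 147 137 137  47  47 124 136 139 140 141 142 140 144
  138]
 [187 189 188 144 141 154 159 136  58  53 126 141 142 141 148 139 140 139
  141]
 [191 188 190 189 190 188 186 136  53  51 135 141 146 140 138 142 140 145
  140]
 [190 190 192 189 189 189 144 144 149 145 144 143 142 146 140 143 140 143
  142]
 [190 190 191 189 190 173 146 147 149 141 143 146 149 141 143 141 140 144
  140]
 [192 189 189 189 190 189 145 150 144 144 143 143 144 144 143 137 144 142
  143]
 [189 191 190 188 191 189 145 141 143 142 145 141 143 139 138 144 142 140
  142]
 [190 175  89  63 189 189 187 162 179 143 140 1
[... 2095 characters left out ...]
  1   1   1   1   1   1   1   1   0   0   0   0   0   0   1]
 [  0   1   1   2   2   2   1   1   1   1   0   0   0   0   0   0   0]
 [  1   0   0   4   6   5   2   0   1   1   0   1   1   1   0   1   0]
 [  1   0  -4   0   6   5  -1  -1   1   1   1   0   0   0   0   0   0]
 [  1   0  -5 -17 -11 -10  -9  -1   0   0   1   1   1   0   0   0   0]
 [  0   0   0  -7 -14 -11  -2   1   1   0   0   1   0   0   0   0   1]
 [  0   0   1   1   0   0   1   0   1   0   0   1   1   0   1   1   0]
 [  1   0   0   0   0   0   0   1   1   1   0   1   1   1   1   1   1]
 [  1   1   1   1   1   1   1   1   0   1   0   1   1   1   1   1   1]
 [  0   1   1   1   1   1   1   1   1   1   1   1   1   1   0   1   1]]
```

```bash
python3 - <<'E'
from h import *
t=np.load("top2.npz");s=np.load("scene2.npz")
a=proj(t["K"],t["T"],(.4625,.3355,.008)).round()+[10.6,-2.6];b=proj(s["K"],s["T"],(.4625,.3355,.008)).round()+[-7.4,5]
print(onz(t["K"],t["T"],*a,.009),onz(s["K"],s["T"],*b,.009),tri(t["K"],t["T"],a,s["K"],s["T"],b))
E
```

```text
[0.46905154 0.30533946 0.009     ] [0.47308834 0.30669143 0.009     ] (array([0.46929078, 0.307774  , 0.00360219]), np.float64(0.002463802865598673))
```

>>> apply_moves:
  moves: [0.06,-0.03,-1.2,0,0,0,0.06,-0.03,-2.4,0,0,0,0.06,-0.03,-3.5,0,0,0,0.06,-0.03,-4.3,0,0,0,0.06,-0.03,-4.7,0,0,0,0.06,-0.03,-4.7,0,0,0,0.06,-0.03,-4.7,0,0,0]

```text
clock: 41.6
tcp_pos: [0.607, -0.2115, 0.0984]
orientation: [0.0, 0.009, 1.0, 0.001]
wrist_force: [-0.2, 0.3, 0.3]
finger_gap: 0.0358
grip_force: 0.0
```

>>> apply_moves:
  moves: [0,0,0,0,0,0,0,0,0,0,0,0,0,0,0,0,0,0,0,0,0,0,0,0,0,0,0,0,0,0]
  claw: 0
  newtons: 30

```text
clock: 42.02
tcp_pos: [0.6082, -0.2127, 0.1]
orientation: [0.002, 0.009, 1.0, -0.0]
wrist_force: [-0.5, -1.0, 6.8]
finger_gap: 0.013
grip_force: 33.9
```

>>> apply_moves:
  moves: [-0.41,0.01,0.36,0,0,0,-0.85,0.02,0.66,0,0,0,-1.44,0.03,0.94,0,0,0,-2.05,0.04,1.14,0,0,0,-2.69,0.05,1.24,0,0,0,-3.34,0.06,1.24,0,0,0,-3.98,0.07,1.15,0,0,0,-4.6,0.09,0.96,0,0,0,-5.18,0.1,0.68,0,0,0,-5.72,0.11,0.32,0,0,0,-6.19,0.12,-0.12,0,0,0,-6.6,0.12,-0.63,0,0,0,-6.92,0.13,-1.19,0,0,0,-7.09,0.13,-1.58,0,0,0,-7.13,0.13,-1.7,0,0,0,-7.13,0.13,-1.7,0,0,0,-7.13,0.13,-1.7,0,0,0]

```text
clock: 43.43
tcp_pos: [0.4261, -0.2087, 0.0556]
orientation: [-0.002, 0.01, 1.0, 0.001]
wrist_force: [-5.7, -2.5, 3.8]
finger_gap: 0.0132
grip_force: 42.4
```

>>> apply_moves:
  moves: [0,0,0,0,0,0,0,0,0,0,0,0,0,0,0,0,0,0,0,0,0,0,0,0]
  claw: 45

```text
clock: 43.77
tcp_pos: [0.4288, -0.2087, 0.0556]
orientation: [0.0, 0.009, 1.0, 0.001]
wrist_force: [0.5, -0.3, -0.0]
finger_gap: 0.0386
grip_force: 0.0
```

>>> apply_moves:
  moves: [0,0,1,0,0,0,0,0,2.4,0,0,0,0,0,4,0,0,0,0,0,5.6,0,0,0,0,0,7,0,0,0,0,0,7,0,0,0,0,0,7,0,0,0,0,0,7,0,0,0]

```text
clock: 44.43
tcp_pos: [0.4285, -0.2085, 0.2301]
orientation: [0.0, 0.009, 1.0, 0.001]
wrist_force: [-0.7, 0.1, -0.7]
finger_gap: 0.0383
grip_force: 0.0
```

```bash
python3 - <<'E'
from h import *
s=status.get_state();print(s["tcp_pos"])
im,K,T=cam("wrist");g=cv2.cvtColor(im,cv2.COLOR_BGR2GRAY)
n,l,st,ce=cv2.connectedComponentsWithStats((g<60).astype(np.uint8))
print("lid knob expected",proj(K,T,(.427,-.2075,.062)).round(0))
for i in range(1,n):
    if 60<st[i,4]<2000: print(st[i],ce[i].round(1),onz(K,T,*ce[i],.062).round(4))
for nme in("top","scene"):
    im,K,T=cam(nme);g=cv2.cvtColor(im,cv2.COLOR_BGR2GRAY);np.savez(nme+"3",im=im,K=K,T=T)
    n,l,st,ce=cv2.connectedComponentsWithStats((g<55).astype(np.uint8))
    for y,x in((.0655,.544),(.1315,.543),(.1975,.5395)):
        u=proj(K,T,(x,y,.062));print(nme,u.round(1),[(ce[i].round(1),st[i,4]) for i in range(1,n) if np.hypot(*(ce[i]-u))<8 and st[i,4]>8])
    d0=np.load(nme+"0.npz")
    for nm,p in(("disc",(.470,.307,.009)),("bottle",(.76,-.01,.1)),("beaker",(.70,.11,.05)),("meter",(.69,.27,.02))):
        u=proj(K,T,p).round().astype(int);a=[cv2.GaussianBlur(cv2.cvtColor(q,cv2.COLOR_BGR2GRAY),(3,3),0).astype(float)[u[1]-25:u[1]+26,u[0]-25:u[0]+26] for q in(im,d0["im"])]
        r=a[0]/np.median(a[0])-a[1]/np.median(a[1]);print(nme,nm,u,"changed px",int((abs(r)>.06).sum()))
E
```

```text
[ 0.42854691 -0.20853564  0.23011248]
lid knob expected [253. 177.]
[243 151 159   5 592] [329.8 153. ] [ 0.4063 -0.1382  0.062 ]
[246 166  17  22 339] [253.9 176.7] [ 0.4268 -0.2068  0.062 ]
[453 213  17  91 313] [460.8 258.3] [ 0.5128 -0.0046  0.062 ]
[475 227  26  84 555] [487.9 267.6] [0.5235 0.024  0.062 ]
top [239.3 209.3] [(array([239.3, 208.6]), np.int32(26))]
top [215.5 209.7] [(array([215.3, 209. ]), np.int32(30))]
top [191.7 211.1] [(array([191.9, 210.6]), np.int32(32))]
top disc [156 236] changed px 31
top bottle [266 130] changed px 0
top beaker [224 155] changed px 0
top meter [169 160] changed px 0
scene [257.1 168.5] [(array([257. , 168.7]), np.int32(24))]
scene [278.8 161.3] [(array([278.6, 161.8]), np.int32(28))]
scene [299.7 153.6] [(array([299.3, 155.1]), np.int32(32))]
scene disc [322 136] changed px 27
scene bottle [259 236] changed px 0
scene beaker [293 211] changed px 0
scene meter [344 196] changed px 0
```

```bash
python3 -c "
from h import *
print(job.hand_in())"
```

```text
the job is handed in; nothing more can be done
None
```

The job is handed in, verdict not shown: by camera and force checks one disc lies in the tray, both strips are against the end stops under closed clips, the third clip is down, the case is shut, and the bottle, beaker and meter have not moved.

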